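# Unclip the intake cover of the bench air cleaner and take out its filter for washing

## Robot

A 6-joint arm with a two-finger parallel gripper is mounted at the origin on the work surface. World frame = base frame: x ahead of the robot, y to its left, z up, the work surface at z = 0. Lengths are in m, angles in rad, forces in N, time in s.
With the tool pointing down it reaches from about 0.4 to 0.825 m from the base axis. Payload 7 kg.
Tool frame: the origin (TCP) lies on the mounting face of the last link; the fingertips stand 178 mm ahead of it and the grasp point (between the pads) lies arm.grip_depth ahead of it (arm.grip_depth is the distance from the TCP to the grasp point, in m); z points along the fingers, y is the direction in which the jaws open and shut (so a half turn about z gives the same grasp; the last joint's range is limited). The gripper opens to 88 mm and grips with 3 to 60 N. Pads are 19 mm wide; open, the fingers measure 130 mm over their backs; the gripper's body (78 mm by 193 mm) begins 47 mm behind the grasp point.
Start: joints at [-1.032, 0.359, 0.012, 0, -1.224, -0.288], TCP at [0.167, -0.654, 0.405] pointing down, gripper open.
Joint ranges: [-3.07, 3.07], [-1.43, 2.12], [-1.02, 1.25], [-3.03, 1.67], [-3.05, -0], [-3.03, 3.03]. Speed limits (rad/s): [2.39, 2.39, 3.01, 3.14, 3.14, 3.14].

## Interface

Orientations are given as [roll, pitch, yaw] about the fixed x, y, z axes, in that order (R = Rz(yaw) Ry(pitch) Rx(roll)).
In Python, from station import arm gives the robot as it stands.
- The arm moves only by the tool carry_out, never from a script. Its argument "targets" is a list that holds one entry, the list of rows, each a list of 7 numbers: the turn, a rotation vector about the tool's x, y, z in units of 8 degrees (1.0 is 8 degrees), then the shift along the tool's x, y, z in units of 2.5 cm (1.0 is 2.5 cm), then the opening, from -1 (shut) to 1 (fully open). A call has 1 to 20 rows; each row shifts and turns the commanded pose from where the row before left it, along the tool's axes as they then stand; what a row does not reach is not made up. A row lasts 1/8 s, in which the tool goes at most 62.5 mm and 10.7 degrees, less where a joint would pass 70% of its speed; a pose out of reach is approached as far as the arm can. A call with a number of a shift or a turn outside -1 to 1 is refused whole. A call with a gripper value outside its range is refused whole. The fingers move at their own pace and stop on an object; "squeeze" is the grip in N (left out, the last holds). Time passes only in rows, so rows that do not move let the fingers close. It gives the time, the measured TCP pose, the force and the opening at its end, in the units of the state.
- arm.get_state(): the state, without advancing time (a new reading comes with each control period).
- arm.grab_frame(name): name is "side" or "top" or "wrist"; returns (picture, depth): 400x640x3 uint8, red, green, blue; 400x640 float32, m along the optical axis (not along the pixel's ray), 0 where there is no reading.
- arm.camera_model(name): a dict with "camera_matrix" (3x3 intrinsics, pixels), "world_from_camera" (4x4, takes a point from camera to world coordinates). Camera axes: x right, y down, z forward; pixel columns grow to the right and rows downward; lengths in m; the calibration is good to about 2 mm. A picture is of the moment at which its call begins: read the wrist's pose just before it. camera_model takes no time and is no camera call; for the wrist camera it gives the pose at the moment of the call.
- arm.job_done(): hands the job in, once; it reports no verdict.
Trained networks look in the newest picture that a camera, given by its name, has taken for a name from the list of things; names that differ only in an ending like _2 or _b are one class to them, and where a whole thing is asked for, a point or a joint stands for the part that bears it (a point fixed in the world has none). Each returns a list of dicts, best first, with "conf" (0 to 1); they miss things now and then, are a little off and sometimes report something else, mostly with a low value. They report only what shows in the picture. A call takes as long as a camera call.
- arm.spot_in(camera, query): "point" ([row, column] in pixels, amid what is visible of it).
- arm.landmark_of(camera, query): "point" ([row, column] in pixels: a listed point, or the origin of a listed thing).
The state is a dict: "t": time; "q": joint angles; "qd": joint speeds; "joint_efforts": joint torques, N m; "eef_pos": TCP position; "ee_rot": TCP orientation; "force": force on the tool from outside, world axes, zero at the start; "moment": the same for the moment, N m; "width": finger opening in m.
Only numpy, scipy, OpenCV 4.12 (cv2) and the standard library are available. Lean on these libraries where they do the work, as an engineer would, in place of code of your own. Each camera call takes 0.05 s, during which the arm holds its last target.

## Task

The pre-filter of the bench air cleaner is clogged and has to go for washing. Squeeze the two orange snap tabs of the black intake cover fully together, draw the cover straight off the sloping panel and lay it louvres up on the green cutting mat; then pull the filter out by its green handle and stand it, handle up, on the floor of the blue wash tray. Set both down rather than dropping them, and leave everything else on the table where it is.

Things in the scene. Friction and masses are not known exactly. Their poses are not given: they have to be found in the camera images.
- air_cleaner: Fixed bench air cleaner: white box 306 mm deep, 300 wide, 186 high; carrying handle 37 mm higher at the rear. Its dark front panel slopes 35 deg from horizontal, facing its own -x (the robot's side), rising from 60 mm at the front edge to 186 mm. Origin: on the table under the intake centre; z up, +x to its back; front 86 mm before, back 220 mm behind the origin. Turned up to 0.2 rad.
- intake (a point): Centre of the filter opening, in the surface of the sloping panel, 120 mm above the table. Axes as the air cleaner's (not sloped). Opening 139 mm wide (level) by 49 mm up the slope, in 4 mm sheet. The panel is flat and clear for 65 mm up and down the slope from here.
- cover: Black louvred clip-on cover, a cap 150 mm long (its y, level on the panel), 54 wide (x, up the slope), 34 high (z, out of the panel), about 125 g. Origin: centre of its seating edge, in the panel surface while clipped on. Lugs and hooks reach 11 mm below the edge: draw it 15 mm straight out along z before moving it sideways; laid on a flat surface it stands on its lugs, origin 11 mm up. 1 mm play.
- cover_grip (a point): Point midway between the two orange tabs of the cover, 22 mm above its origin along its z; axes as the cover's. The tabs sit in the middle of the long sides, 36 mm long (y), from 3 to 33 mm above the seating edge; ribbed outer faces at x = +30 (upper) and -30 mm (lower): 60 mm over both at rest, 46 mm fully squeezed. They move along x only.
- tab_upper (a joint): Travel of the upper orange tab towards the middle of the cover: 0 at rest, 0.007 m fully pressed; spring 6 N at rest rising to 13 N. Its hook catches behind the panel edge and is clear of it from 0.005 m on; the cover is locked unless both tabs are pressed at once.
- tab_lower (a joint): Travel of the lower orange tab towards the middle of the cover: 0 at rest, 0.007 m fully pressed; spring and hook as the upper tab's.
- filter: Rigid filter cartridge in the well behind the cover: white frame with grey pleats, 118 mm long (its y), 43 wide (x), 30 high, about 150 g, green bail handle on top. Origin: centre of its underside, 43 mm below the panel surface in the well; z out of the panel, through the handle. Loose in the well (1.5 mm play each way up and down the slope, 3 mm at the ends): draw it 50 mm straight out along z.
- filter_handle (a point): Centre of the filter's green handle bar, 65 mm above the filter's underside; axes as the filter's. The bar is 58 mm long (y), 12 mm thick (x), 14 mm high (z), on two posts; it stands 15 to 29 mm proud of the panel once the cover is off.
- cutting_mat: Green cutting mat with a pale grid, fixed on the table left or right of the air cleaner, 260 mm (x) by 170 mm (y), 3 mm thick. Origin: centre of its underside.
- wash_tray: Blue open wash tray, fixed on the table on the other side of the air cleaner, 260 mm (x) by 170 mm (y), walls 45 mm high and 4 mm thick, floor 4 mm thick. Origin: centre of its underside.
- squeegee: Bystander: wooden screen-printing squeegee, 230 mm long (its y), 34 mm wide, 60 mm high, lying before the air cleaner. Origin: centre of its underside.
- tape_roll: Bystander: silver tape roll, 100 mm across, 48 mm high. Origin: centre of its underside.
- ink_jar: Bystander: white ink jar with a red cap, 64 mm across, 95 mm high. Origin: centre of its underside.
- book: Bystander: closed book lying flat, 120 x 190 x 22 mm. Origin: centre of its underside.
- ink_spatula: Bystander: spatula lying flat near the robot. Origin: under its middle.
- brush: Bystander: brush lying flat near the robot. Origin: under its middle.
- ink_tub: Bystander: teal ink tub with a white lid, 90 mm across, 75 mm high. Origin: centre of its underside.

How it is judged:
By the outcome, as a careful person would: the job done as asked, in the order asked, and still so for the second after the job is handed in, with the robot touching nothing.
It also fails if it takes over 64 s, if anything falls off the work surface, if the arm or the gripper's body presses on something with over 40 N, if the wrist force passes 120 N, or if a joint passes its speed limit or range.

## Working session

There is one attempt and no reset: what is moved stays moved. The work goes in short steps, Python scripts to look and compute and a tool call to move; the robot and the scene stay as the last step left them, time stands still between calls to the robot, and variables do not carry over. Pictures are saved under pics/ and viewed, and the job is handed in when it is done.

Besides the shell and the picture viewer there is one more tool, called after "Call:" by a JSON object that holds its "method" and its "body". carry_out: Moves the arm, as the interface text tells. Its arguments: {"type":"object","properties":{"targets":{"type":"array"},"squeeze":{"type":"number"}},"required":["targets"]}

```bash
ls; mkdir -p pics
python3 - <<'E'
from station import arm
import cv2,numpy as np
print(arm.grip_depth); print(arm.get_state())
for n in ("top","side","wrist"):
    p,d=arm.grab_frame(n); cv2.imwrite(f"pics/{n}0.png",p[:,:,::-1]); np.save(f"pics/{n}0.npy",d)
    m=arm.camera_model(n); print(n,m)
E
```

```text
pics
0.1593
{'t': 0.0, 'q': array([-1.03191106e+00,  3.59398398e-01,  1.10785151e-02, -3.44129958e-04,
       -1.22406532e+00, -2.88108176e-01]), 'qd': array([-0.00023855, -0.000375  , -0.00013921, -0.00167332,  0.0021075 ,
        0.00204706]), 'joint_efforts': array([ 1.90600549e-03, -5.82723534e+01,  2.93068510e+01,  6.99744433e+00,
        7.15629256e-03, -2.54959814e-04]), 'eef_pos': array([ 0.16746893, -0.65371022,  0.40372463]), 'ee_rot': array([ 3.13997734e+00, -1.41334548e-04, -2.89093265e+00]), 'force': array([-0.41443864,  0.76656155, -0.15624015]), 'moment': array([-0.00337797, -0.00543295,  0.05149348]), 'width': 0.08803316738257834}
top {'camera_matrix': array([[459.92537599,   0.        , 323.07560466],
       [  0.        , 459.92537599, 201.69140579],
       [  0.        ,   0.        ,   1.        ]]), 'world_from_camera': array([[-0.01713078, -0.99662277,  0.08030931,  0.39313239],
       [-0.99963179,  0.01876213,  0.01960286,  0.03019951],
       [-0.02104343, -0.07994392, -0.99657721,  1.47663271],
       [ 0.        ,  0.        ,  0.        ,  1.        ]])}
s
[... 285 characters left out ...]
051982, -0.85059478,  1.24456755],
       [-0.01846821, -0.86323735, -0.5044603 ,  0.81000213],
       [ 0.        ,  0.        ,  0.        ,  1.        ]])}
wrist {'camera_matrix': array([[321.48355298,   0.        , 320.11590451],
       [  0.        , 321.48355298, 198.8798253 ],
       [  0.        ,   0.        ,   1.        ]]), 'world_from_camera': array([[-2.48141533e-01,  9.25281884e-01,  2.86843536e-01,
         8.88962419e-02],
       [ 9.68723579e-01,  2.36818938e-01,  7.41040951e-02,
        -6.73765473e-01],
       [ 6.37194951e-04,  2.96260401e-01, -9.55106993e-01,
         3.84805037e-01],
       [ 0.00000000e+00,  0.00000000e+00,  0.00000000e+00,
         1.00000000e+00]])}
```

View pics/top0.png

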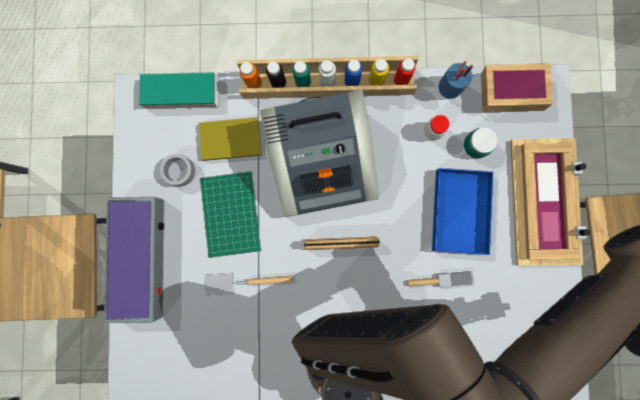

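View pics/side0.png

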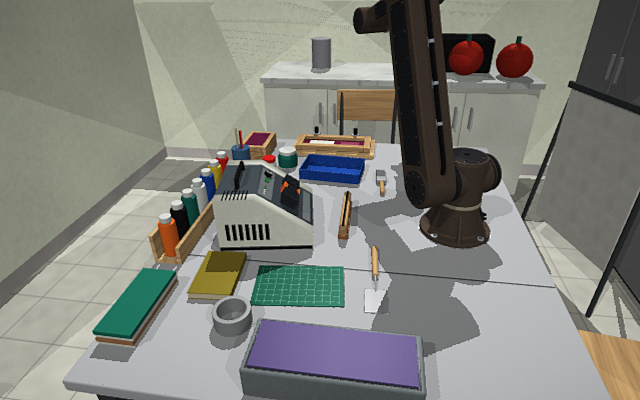

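```bash
cat > h.py <<'E'
import numpy as np,cv2
from station import arm
from scipy.spatial.transform import Rotation as R
def px(cam,pt,d,m=None,k=1):
    m=m or arm.camera_model(cam);r,c=pt;K=m['camera_matrix'];T=m['world_from_camera']
    r0,c0=int(round(r)),int(round(c));w=d[r0-k:r0+k+1,c0-k:c0+k+1];w=w[w>0]
    z=np.median(w) if len(w) else np.nan
    return (T@np.array([(c-K[0,2])/K[0,0]*z,(r-K[1,2])/K[1,1]*z,z,1]))[:3]
def ray(cam,pt,h,m=None):
    m=m or arm.camera_model(cam);r,c=pt;K=m['camera_matrix'];T=m['world_from_camera']
    v=T[:3,:3]@np.array([(c-K[0,2])/K[0,0],(r-K[1,2])/K[1,1],1]);o=T[:3,3]
    return o+v*(h-o[2])/v[2]
def cloud(cam,d,m=None):
    m=m or arm.camera_model(cam);K=m['camera_matrix'];T=m['world_from_camera']
    r,c=np.mgrid[0:400,0:640];P=np.stack([(c-K[0,2])/K[0,0]*d,(r-K[1,2])/K[1,1]*d,d],-1)
    return P@T[:3,:3].T+T[:3,3]
E
python3 - <<'E'
from h import *
for cam in("top","side"):
    d=np.load(f"pics/{cam}0.npy")
    for n in ["cover","cover_grip","intake","air_cleaner","cutting_mat","wash_tray","squeegee","tape_roll","ink_jar","book","ink_tub"]:
        for f in (arm.landmark_of,):
            o=f(cam,n)[:2]
            print(cam,n,[(np.round(x['point'],1),round(x['conf'],2),np.round(px(cam,x['point'],d),3)) for x in o])
E
```

```text
top cover [(array([178.7, 324.5]), 0.71, array([0.566, 0.051, 0.155]))]
top cover_grip [(array([181.3, 325.8]), 0.72, array([0.559, 0.047, 0.15 ]))]
top intake [(array([176.6, 324.9]), 0.92, array([0.572, 0.05 , 0.159])), (array([139.8, 228. ]), 0.43, array([0.716, 0.361, 0.024]))]
top air_cleaner [(array([186.1, 327.5]), 0.8, array([0.546, 0.043, 0.141]))]
top cutting_mat [(array([214.5, 228.2]), 0.63, array([0.476, 0.366, 0.001]))]
top wash_tray [(array([210.9, 461.1]), 0.72, array([ 0.474, -0.38 ,  0.005]))]
top squeegee [(array([243.9, 341.6]), 0.69, array([0.376, 0.004, 0.061]))]
top tape_roll [(array([169.4, 178.1]), 0.58, array([ 0.627,  0.531, -0.002]))]
top ink_jar [(array([129.5, 432.4]), 0.81, array([ 0.723, -0.283,  0.073]))]
top book [(array([137.5, 230.7]), 0.63, array([0.723, 0.353, 0.023]))]
top ink_tub [(array([146.6, 476.2]), 0.57, array([ 0.667, -0.415,  0.074]))]
side cover [(array([194.5, 286.5]), 0.65, array([0.561, 0.119, 0.159]))]
side cover_grip [(array([191.5, 290.9]), 0.87, array([0.554, 0.086, 0.152]))]
side intake [(array([193.2, 287.2]), 0.89, array([0.5
[... 185 characters left out ...]
([284.8, 299.9]), 0.69, array([0.474, 0.366, 0.004]))]
side wash_tray [(array([172.6, 329.9]), 0.62, array([ 0.474, -0.296,  0.039])), (array([324.3, 232.7]), 0.31, array([0.6  , 0.571, 0.042]))]
side squeegee [(array([220.4, 345.2]), 0.9, array([0.371, 0.093, 0.058]))]
side tape_roll [(array([325.5, 231.2]), 0.59, array([0.604, 0.573, 0.039])), (array([183.4, 383.9]), 0.41, array([ 0.246, -0.293,  0.004]))]
side ink_jar [(array([181.7, 383. ]), 0.15, array([ 0.251, -0.284,  0.016]))]
side book [(array([275.3, 218.6]), 0.96, array([0.713, 0.379, 0.022])), (array([194.6, 289.3]), 0.53, array([0.553, 0.114, 0.156]))]
side ink_tub [(array([165.7, 289.3]), 0.64, array([ 0.672, -0.396,  0.012]))]
```

Run:
```python
from h import *
im=cv2.imread("pics/top0.png"); 
cv2.imwrite("pics/z1.png",cv2.resize(im[80:230,250:400],(750,750),interpolation=cv2.INTER_CUBIC))
d=np.load("pics/top0.npy");P=cloud("top",d)
# panel plane: ransac within roi
roi=P[95:215,262:382].reshape(-1,3); 
roi=roi[(roi[:,2]>.065)&(roi[:,2]<.18)]
best=None;rng=np.random.default_rng(0)
for i in range(2000):
    a=roi[rng.choice(len(roi),3,False)];n=np.cross(a[1]-a[0],a[2]-a[0]);l=np.linalg.norm(n)
    if l<1e-5: continue
    n/=l;n*=np.sign(n[2])
    if not .75<n[2]<.88: continue
    s=np.abs((roi-a[0])@n)<.002
    if best is None or s.sum()>best[0]: best=(s.sum(),s)
q=roi[best[1]];c=q.mean(0);n=np.linalg.svd(q-c)[2][2];n*=np.sign(n[2])
print(len(roi),best[0],"c",c,"n",n,"tilt",np.degrees(np.arccos(n[2])),"yaw",np.arctan2(-n[1],-n[0]))
# orange pixels
hsv=cv2.cvtColor(im,cv2.COLOR_BGR2HSV)
o=(hsv[...,0]<18)&(hsv[...,1]>170)&(hsv[...,2]>130);o[:160]=0;o[200:]=0;o[:,:290]=0;o[:,360:]=0
k,l,st,ce=cv2.connectedComponentsWithStats(o.astype(np.uint8));print(st,ce)
for i in range(1,k):
    if st[i,4]>8:
        Q=P[l==i];print(i,Q.mean(0),"h above plane",np.median((Q-c)@n))
# mat, tray
for nm,h,lo,hi,rr in(("mat",.003,(35,60,40),(90,255,255),(165,265,190,270)),("tray",.045,(100,120,50),(125,255,255),(160,265,425,500))):
    m=cv2.inRange(hsv,lo,hi);mm=np.zeros_like(m);a,b,e,f=rr;mm[a:b,e:f]=m[a:b,e:f]
    ct=max(cv2.findContours(mm,0,1)[0],key=cv2.contourArea)
    w=np.array([ray("top",(p[0][1],p[0][0]),h)[:2] for p in ct],np.float32)
    print(nm,cv2.minAreaRect(w), cv2.boundingRect(ct))
```

```text
6047 2787 c [0.58398126 0.04845243 0.12627901] n [-0.56065286 -0.10029096  0.82195504] tilt 34.719017263831006 yaw 0.17701025815887408
[[     0      0    640    400 255858]
 [   319    168     13     10    102]
 [   323    187     12      5     40]] [[319.49643943 199.51230761]
 [324.98039216 172.7254902 ]
 [328.3        189.05      ]]
1 [0.58381848 0.04927153 0.15447561] h above plane 0.027915243687700805
2 [0.53849034 0.04066021 0.13179157] h above plane 0.0314643264174425
mat ((0.4786466062068939, 0.3599187433719635), (0.2595486342906952, 0.1702153980731964), 6.350769996643066) (200, 172, 61, 86)
tray ((0.4722539484500885, -0.37286892533302307), (0.17616790533065796, 0.25817811489105225), 84.99744415283203) (432, 168, 61, 87)
```

View pics/z1.png

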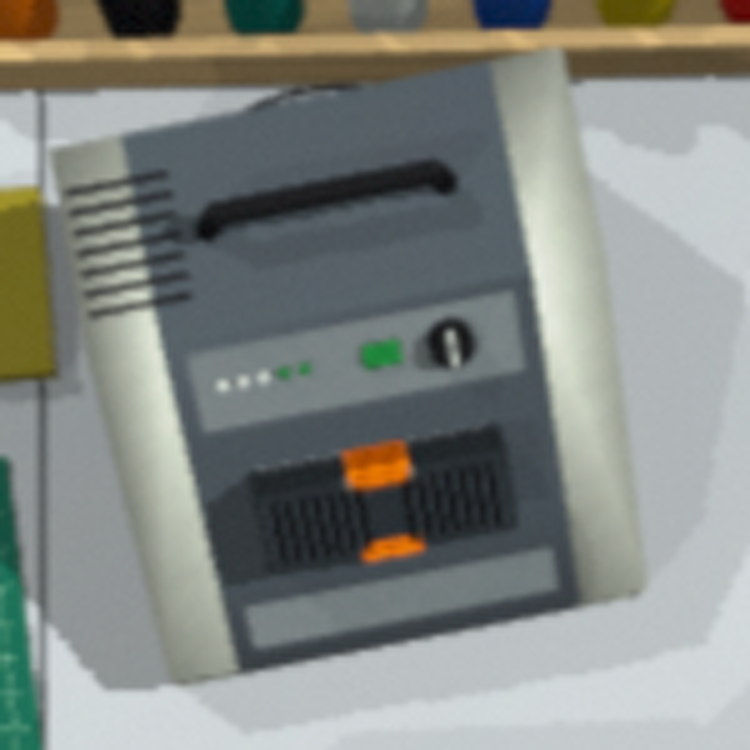

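```bash
cat >> h.py <<'E'
def panelframe(yaw,tilt=np.radians(35)):
    u=np.array([np.cos(tilt)*np.cos(yaw),np.cos(tilt)*np.sin(yaw),np.sin(tilt)])
    v=np.array([-np.sin(yaw),np.cos(yaw),0]);n=np.cross(u,v);return np.stack([u,v,n],1)
def rows_to(pos,Rt,st=None,g=1):
    """total turn/shift from current measured pose to the target"""
    st=st or arm.get_state();R0=R.from_euler('xyz',st['ee_rot'])
    rv=(R0.inv()*R.from_matrix(Rt)).as_rotvec();sh=R0.inv().apply(np.array(pos)-st['eef_pos'])
    sh2=R.from_matrix(Rt).inv().apply(np.array(pos)-st['eef_pos'])
    print("turn units",np.round(np.degrees(rv)/8,2),"shift units (start axes)",np.round(sh/.025,2),"(end axes)",np.round(sh2/.025,2))
E
python3 - <<'E'
from h import *
im=cv2.imread("pics/top0.png"); 
d=np.load("pics/top0.npy");P=cloud("top",d)
c=np.array([0.58398126,0.04845243,0.12627901]);F=panelframe(.177)
Q=P[155:205,290:365].reshape(-1,3);L=(Q-c)@F
for y in(.16,.177,.19):
    L=(Q-c)@panelframe(y)
    s=(L[:,2]>.031)&(L[:,2]<.04)&(abs(L[:,0])<.05)
    b=L[s];r=cv2.minAreaRect(b[:,:2].astype(np.float32));print(y,s.sum(),b.min(0),b.max(0),np.median(b[:,2]),r)
b=L[s]
F=panelframe(.177);L=(Q-c)@F;s=(L[:,2]>.031)&(L[:,2]<.04)&(abs(L[:,0])<.05);b=L[s]
mid=(np.percentile(b,1,0)+np.percentile(b,99,0))/2
o=c+F[:,:2]@mid[:2];print("origin est",o)
for x in("cover","cover_grip","intake"): pass
E
```

```text
0.16 721 [-0.038727   -0.07565753  0.03102352] [0.02247006 0.07406432 0.03995807] 0.034540421861408634 ((-0.008385008201003075, -0.0007921606302261353), (0.06065152958035469, 0.14990152418613434), 2.2626781463623047)
0.177 724 [-0.03856086 -0.07505883  0.03101674] [0.02228115 0.07404748 0.03993263] 0.0343782601114109 ((-0.008142553269863129, -0.0005023255944252014), (0.060840167105197906, 0.14910781383514404), 0.0159110389649868)
0.19 729 [-0.03863105 -0.07479692  0.0310203 ] [0.02213716 0.07453982 0.0399627 ] 0.034382993006575664 ((-0.008138665929436684, -0.00015704333782196045), (0.1490740180015564, 0.060845017433166504), 89.36212158203125)
origin est [0.57746654 0.04652772 0.12155133]
```

Run:
```python
from h import *
F=panelframe(.177);o=np.array([.577,.0465,.120]);n=F[:,2]
Rt=np.stack([-F[:,1],-F[:,0],-n],1)
p=o+n*.2813;print(p)
rows_to(p,Rt)
Rd=R.from_euler('xyz',[np.pi,0,-1.394]).as_matrix();rows_to(p,Rd)
```

```text
[0.41817378 0.01809046 0.35042747]
turn units [  3.52  -3.27 -10.36] shift units (start axes) [-16.38  23.55   2.17] (end axes) [-24.69 -10.72  10.15]
turn units [  0.     0.   -10.72] shift units (start axes) [-16.38  23.55   2.17] (end axes) [-24.7  -14.6    2.17]
```

Call:
{"method": "carry_out", "body": {"targets": [[[0,0,0,-0.68,0.98,0,1],[0,0,0,-0.68,0.98,0,1],[0,0,0,-0.68,0.98,0,1],[0,0,0,-0.68,0.98,0,1],[0,0,0,-0.68,0.98,0,1],[0,0,0,-0.68,0.98,0,1],[0,0,0,-0.68,0.98,0,1],[0,0,0,-0.68,0.98,0,1],[0,0,0,-0.68,0.98,0,1],[0,0,0,-0.68,0.98,0,1],[0,0,-1,0,0,0,1],[0,0,-1,0,0,0,1],[0,0,-1,0,0,0,1],[0,0,-1,0,0,0,1],[0,0,-1,0,0,0,1],[0,0,-1,0,0,0,1]]]}}

```text
t: 3.25
eef_pos: [0.2713, -0.3743, 0.4048]
ee_rot: [-3.141, -0.0, -2.048]
force: [-1.1, 0.7, 0.1]
width: 0.0879
```

```bash
cat > t.py <<'E'
from h import *
F=panelframe(.177);o=np.array([.577,.0465,.120]);n=F[:,2]
Rt=np.stack([-F[:,1],-F[:,0],-n],1)
p=o+n*.2813
E
python3 - <<'E'
from t import *
s=arm.get_state();print(s['t'],s['q'],s['eef_pos'],s['ee_rot'])
rows_to(p,Rt)
E
```

```text
3.25 [-5.15770261e-01  3.68846877e-04 -4.35227891e-01 -5.89394430e-06
 -1.13479897e+00  3.81357235e-02] [ 0.27129778 -0.37429529  0.40484124] [-3.14119212e+00 -9.93465912e-06 -2.04843335e+00]
turn units [ 4.21 -1.43 -4.54] shift units (start axes) [-16.64   2.     2.18] (end axes) [-14.42  -5.75   6.69]
```

Call:
{"method": "carry_out", "body": {"targets": [[[0,0,0,-1,0.12,0,1],[0,0,0,-1,0.12,0,1],[0,0,0,-1,0.12,0,1],[0,0,0,-1,0.12,0,1],[0,0,0,-1,0.12,0,1],[0,0,0,-1,0.12,0,1],[0,0,0,-1,0.12,0,1],[0,0,0,-1,0.12,0,1],[0,0,0,-1,0.12,0,1],[0,0,0,-1,0.12,0,1],[0,0,0,-1,0.12,0,1],[0,0,0,-1,0.12,0,1],[0.7,-0.24,-0.76,0,0,0,1],[0.7,-0.24,-0.76,0,0,0,1],[0.7,-0.24,-0.76,0,0,0,1],[0.7,-0.24,-0.76,0,0,0,1],[0.7,-0.24,-0.76,0,0,0,1],[0.7,-0.24,-0.76,0,0,0,1]]]}}

```text
t: 5.5
eef_pos: [0.3782, -0.0918, 0.4049]
ee_rot: [-2.528, -0.001, -1.392]
force: [-0.4, -0.1, 0.1]
width: 0.0876
```

Run:
```python
from t import *
s=arm.get_state();print(s['t'],s['q'],s['eef_pos'],s['ee_rot'])
rows_to(p,Rt)
```

```text
5.5 [ 0.31476035 -0.34623686 -0.854888    0.17718053 -0.45956894 -0.26988291] [ 0.37822616 -0.09184652  0.40493749] [-2.52839723e+00 -5.25876339e-04 -1.39156088e+00]
turn units [-0.02  0.01  0.02] shift units (start axes) [-4.04 -0.67  3.14] (end axes) [-4.05 -0.67  3.13]
```

Call:
{"method": "carry_out", "body": {"targets": [[[0,0,0,-0.8,-0.13,0.62,1],[0,0,0,-0.8,-0.13,0.62,1],[0,0,0,-0.8,-0.13,0.62,1],[0,0,0,-0.8,-0.13,0.62,1],[0,0,0,-0.8,-0.13,0.62,1],[0,0,0,0,0,0,1]]]}}

```text
t: 6.25
eef_pos: [0.4282, 0.01, 0.3655]
ee_rot: [-2.554, 0.012, -1.386]
force: [-0.8, -0.7, 0.3]
width: 0.0875
```

Run:
```python
from t import *
s=arm.get_state();print(s['t'],s['q'],s['eef_pos'],s['ee_rot'])
rows_to(p,Rt)
m=arm.camera_model("wrist");im,d=arm.grab_frame("wrist");cv2.imwrite("pics/w1.png",im[:,:,::-1]);np.save("pics/w1.npy",d);np.savez("pics/w1m.npz",**m)
```

```text
6.25 [ 0.45894581 -0.20514408 -1.01557453  0.6499624  -0.2339178  -0.87297027] [0.42824764 0.01001232 0.36550546] [-2.55365923  0.01228265 -1.38590749]
turn units [ 0.16  0.1  -0.  ] shift units (start axes) [-0.38  0.62  0.32] (end axes) [-0.39  0.62  0.3 ]
```

View pics/w1.png

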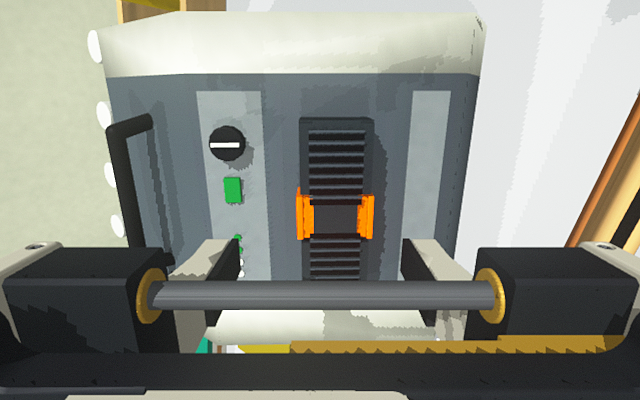

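```bash
cat > k.py <<'E'
from t import *
def Ry(a):return R.from_euler('y',a).as_matrix()
def Rx(a):return R.from_euler('x',a).as_matrix()
def Rz(a):return R.from_euler('z',a).as_matrix()
X=np.eye(3)[0];Z=np.eye(3)[2]
def cols(q):
    A=Rz(q[0]);B=A@Ry(q[1]);C=A@Ry(q[1]-q[2]);D=C@Rx(q[3])@Ry(-q[4])
    return np.stack([A@X,Z,B@Z,C@X,C@Z,D@X],1),D
S=[([-1.03191106e+00,3.59398398e-01,1.10785151e-02,-3.44129958e-04,-1.22406532e+00,-2.88108176e-01],[0.16746893,-0.65371022,0.40372463],[3.13997734e+00,-1.41334548e-04,-2.89093265e+00]),
([-5.15770261e-01,3.68846877e-04,-4.35227891e-01,-5.89e-06,-1.13479897e+00,3.81357235e-02],[0.27129778,-0.37429529,0.40484124],[-3.14119212e+00,-9.93e-06,-2.04843335e+00]),
([0.31476035,-0.34623686,-0.854888,0.17718053,-0.45956894,-0.26988291],[0.37822616,-0.09184652,0.40493749],[-2.52839723e+00,-5.26e-04,-1.39156088e+00]),
([0.45894581,-0.20514408,-1.01557453,0.6499624,-0.2339178,-0.87297027],[0.42824764,0.01001232,0.36550546],[-2.55365923,0.01228265,-1.38590749])]
E
python3 - <<'E'
from k import *
for s4 in(1,-1):
  A=[];b=[]
  for q,p_,e in S:
    q=np.array(q);q[3]*=s4;A.append(cols(q)[0]);b.append(p_)
  A=np.vstack(A);b=np.hstack(b)
  x,res,rk,sv=np.linalg.lstsq(A,b,rcond=None);print(s4,x,res,rk,sv,"maxres",abs(A@x-b).max())
  for q,p_,e in S:
    q=np.array(q);q[3]*=s4;D=cols(q)[1];T=R.from_euler('xyz',e).as_matrix()
    print(D[:,0],T[:,2], (R.from_matrix(D.T@T)).as_rotvec(), q[5])
E
```

```text
1 [ 0.56302752 -0.31310347  0.25181484 -0.11952422  0.16051173 -0.29514291] [0.14380618] 6 [3.91326179 2.83615081 0.70487159 0.30950803 0.17873502 0.13433306] maxres 0.1831172871074767
[-0.00109315  0.00119759 -0.99999869] [-5.37585198e-04  1.52977557e-03 -9.99998685e-01] [-0.99458575  1.33151663 -0.99372373] -0.288108176
[ 3.45870420e-04 -2.02231728e-04 -9.99999920e-01] [ 3.51142669e-04 -1.92936722e-04 -9.99999920e-01] [-1.23723264  1.19092041 -1.23721992] 0.0381357235
[ 0.51793398  0.25085056 -0.81781317] [ 0.56634126  0.10217241 -0.81781317] [-1.15170907  1.28348885 -1.36898855] -0.26988291
[ 0.41903121  0.36351854 -0.83202591] [ 0.54331087  0.1120098  -0.8320259 ] [-1.26862095  1.08804743 -1.75084907] -0.87297027
-1 [-0.06903785  0.3079535   0.92526024  0.46047249 -0.00992933  0.62391921] [0.11666813] 6 [3.91326179 2.83615081 0.70487159 0.30950803 0.17873502 0.13433306] maxres 0.20422307134482584
[-5.37585642e-04  1.52977644e-03 -9.99998685e-01] [-5.37585198e-04  1.52977557e-03 -9.99998685e-01] [-0.99438811  1.33182614 -0.99438811] -0.288108176
[ 3.5113685e-04 -1.9294282e-04 -9.9999992e-01] [ 3.51142669e-04 -1.92936722e-04 -9.99999920e-01] [-1.23723141  1.19092602 -1.23723141] 0.0381357235
[ 0.56634123  0.1021725  -0.81781317] [ 0.56634126  0.10217241 -0.81781317] [-1.00812066  1.32486159 -1.00812078] -0.26988291
[ 0.54331086  0.11200979 -0.83202591] [ 0.54331087  0.1120098  -0.8320259 ] [-0.5460395   1.50094486 -0.54603951] -0.87297027
```

```bash
cat >> k.py <<'E'
Y=np.eye(3)[1]
def cols2(q):
    q=np.array(q);A=Rz(q[0]);B=A@Ry(q[1]);C=A@Ry(q[1]-q[2]);E=C@Rx(-q[3]);D=E@Ry(-q[4])
    M=D@Rx(-q[5])
    return np.stack([A@X,Z,A@Y,B@Z,C@X,C@Z,E@Y,D@X],1),M
E
python3 - <<'E'
from k import *
s=arm.get_state();S.append((s['q'],s['eef_pos'],s['ee_rot']))
A=np.vstack([cols2(q)[0] for q,_,_ in S]);b=np.hstack([p_ for _,p_,_ in S])
for idx in ([0,1,2,3,4,5,7],list(range(8))):
  x,res,rk,sv=np.linalg.lstsq(A[:,idx],b,rcond=None);print(x,rk,sv.min(),"maxres",abs(A[:,idx]@x-b).max())
for q,p_,e in S:
    print((cols2(q)[1].T@R.from_euler('xyz',e).as_matrix()).round(3).tolist())
E
```

```text
[ 0.25094471 -0.0076701  -0.17851113  0.58503426  0.16630275  0.07728792
  0.15920458] 7 0.1457394802223815 maxres 0.018732249096396925
[-4.26764198e-09  1.98800004e-01  2.70551369e-09  6.01600003e-01
  4.63600005e-01  1.01816709e-10 -1.91800002e-01  1.99941002e-01] 8 0.0756213698087761 maxres 2.7907691158013392e-09
[[0.0, 0.0, 1.0], [-1.0, 0.0, 0.0], [-0.0, -1.0, 0.0]]
[[0.0, 0.0, 1.0], [-1.0, -0.0, 0.0], [0.0, -1.0, 0.0]]
[[-0.0, 0.0, 1.0], [-1.0, -0.0, -0.0], [0.0, -1.0, 0.0]]
[[0.0, 0.0, 1.0], [-1.0, -0.0, 0.0], [0.0, -1.0, 0.0]]
[[0.0, 0.0, 1.0], [-1.0, -0.0, 0.0], [0.0, -1.0, 0.0]]
```

```bash
cat >> k.py <<'E'
from scipy.optimize import least_squares
L=np.array([0,.1988,0,.6016,.4636,0,-.1918,.199941]);M0=np.array([[0,0,1],[-1,0,0],[0,-1,0.]])
lo=np.array([-3.07,-1.43,-1.02,-3.03,-3.05,-3.03]);hi=np.array([3.07,2.12,1.25,1.67,0,3.03])
def fk(q):
    c,M=cols2(q);return c@L,M@M0
def ik(pos,Rt,n=60,seed=0,q0=None):
    rng=np.random.default_rng(seed);out=[]
    def f(q):
        p_,M=fk(q);return np.r_[(p_-pos)*3,R.from_matrix(M.T@Rt).as_rotvec()]
    for i in range(n):
        g=rng.uniform(lo,hi) if q0 is None else q0
        r=least_squares(f,np.clip(g,lo+1e-6,hi-1e-6),bounds=(lo,hi))
        if r.cost<1e-9 and not any(np.abs(r.x-o_).max()<.02 for o_ in out): out.append(r.x)
        if q0 is not None: break
    return out
def margin(q): return np.minimum(q-lo,hi-q).min()
E
python3 - <<'E'
from k import *
Rf=Rt@np.diag([-1,-1,1.])
for nm,RR in(("y=-u",Rt),("y=+u",Rf)):
  for h in (0,.02,.05,.1):
    print(nm,h)
    for q in ik(o+n*(.1813+h),RR,40): print("  ",q.round(2),"margin",margin(q).round(3))
E
```

```text
y=-u 0
y=-u 0.02
y=-u 0.05
y=-u 0.1
y=+u 0
y=+u 0.02
y=+u 0.05
y=+u 0.1
```

Run:
```python
from k import *
s=arm.get_state();print(fk(s['q'])[0]-s['eef_pos'])
print(ik(s['eef_pos'],R.from_euler('xyz',s['ee_rot']).as_matrix(),30))
# relaxed limits
lo0,hi0=lo.copy(),hi.copy()
import k
k.lo=lo-0; k.lo[2]=-2.5;k.hi=hi.copy();k.hi[4]=1.5;k.hi[3]=3.1;k.lo[3]=-3.3;k.lo[5]=-4;k.hi[5]=4
for RR in(Rt,Rt@np.diag([-1,-1,1.])):
  for h in(0,.1):
    print(h)
    for q in k.ik(o+n*(.1813+h),RR,60): print("  ",q.round(2))
```

```text
[ 0.00000000e+00 -9.36750677e-17 -5.55111512e-17]
[array([ 0.45858153, -0.20618831, -1.01606221,  0.64851411, -0.23455873,
       -0.87192092])]
0
   [-0.33  1.9  -2.01 -2.27 -2.77 -1.88]
0.1
   [ 0.11 -0.19 -1.16  1.39  0.04 -1.33]
   [ 0.13 -0.19 -1.16  1.34  0.02 -1.31]
   [-3.01  0.19 -1.98 -1.8   0.02 -1.31]
   [-0.53  1.61 -2.07 -2.48 -2.5  -1.98]
0
   [-0.33  1.9  -2.01 -2.27 -2.77  1.26]
0.1
   [ 0.13 -0.19 -1.16  1.34  0.02  1.83]
   [-3.01  0.19 -1.98 -1.8   0.02  1.83]
   [ 0.11 -0.19 -1.16  1.39  0.04  1.81]
   [-0.53  1.61 -2.07 -2.48 -2.5   1.16]
   [-3.04  0.19 -1.98 -1.75  0.04  1.81]
```

Run:
```python
from k import *
for ad in(-40,-35,-30,-25,-20,-15,-10,10,15,20,25,30,35,40):
  a=np.radians(ad)
  Ra=R.from_rotvec(F[:,0]*a).as_matrix()@Rt   # rotate about u
  for fl in(1,-1):
    RR=Ra@np.diag([fl,fl,1.])
    z=RR[:,2]
    for h in (0,.06):
      g=o+n*(.022+h)-z*.1593
      for q in ik(g,RR,25): print(ad,fl,h,"z",z.round(2),q.round(2),"m",margin(q).round(3))
```

```text
10 1 0 z [ 0.53  0.27 -0.81] [ 0.35  0.08 -0.68 -0.39 -0.2   0.24] m 0.201
10 1 0.06 z [ 0.53  0.27 -0.81] [ 0.41 -0.07 -0.77 -0.17 -0.25 -0.02] m 0.247
10 -1 0 z [ 0.53  0.27 -0.81] [ 0.35  0.08 -0.68 -0.39 -0.2  -2.9 ] m 0.129
15 1 0 z [ 0.5   0.35 -0.79] [ 0.17  0.11 -0.53 -0.7  -0.42  0.66] m 0.418
15 1 0.06 z [ 0.5   0.35 -0.79] [ 0.22 -0.03 -0.58 -0.55 -0.46  0.47] m 0.438
15 -1 0 z [ 0.5   0.35 -0.79] [ 0.17  0.11 -0.53 -0.7  -0.42 -2.48] m 0.418
15 -1 0.06 z [ 0.5   0.35 -0.79] [ 0.22 -0.03 -0.58 -0.55 -0.46 -2.67] m 0.358
20 1 0 z [ 0.47  0.43 -0.77] [ 0.04  0.15 -0.45 -0.85 -0.58  0.88] m 0.57
20 1 0.06 z [ 0.47  0.43 -0.77] [ 0.07  0.01 -0.49 -0.74 -0.63  0.73] m 0.533
20 -1 0 z [ 0.47  0.43 -0.77] [ 0.04  0.15 -0.45 -0.85 -0.58 -2.26] m 0.57
20 -1 0.06 z [ 0.47  0.43 -0.77] [ 0.07  0.01 -0.49 -0.74 -0.63 -2.41] m 0.533
25 1 0 z [ 0.44  0.51 -0.74] [-0.06  0.19 -0.4  -0.93 -0.72  1.02] m 0.624
25 1 0.06 z [ 0.44  0.51 -0.74] [-0.05  0.06 -0.42 -0.85 -0.78  0.9 ] m 0.595
25 -1 0 z [ 0.44  0.51 -0.74] [-0.06  0.19 -0.4  -0.93 -0.72 -2.12] m 0.624
25 -1 0.06 z [ 0.44  0.51 -0
[... 272 characters left out ...]
 0.67
30 -1 0.06 z [ 0.4   0.58 -0.71] [-0.14  0.12 -0.38 -0.92 -0.91 -2.13] m 0.644
35 1 0 z [ 0.36  0.65 -0.67] [-0.2   0.29 -0.31 -1.03 -0.97  1.19] m 0.713
35 1 0.06 z [ 0.36  0.65 -0.67] [-0.21  0.17 -0.33 -0.97 -1.03  1.1 ] m 0.687
35 -1 0 z [ 0.36  0.65 -0.67] [-0.2   0.29 -0.31 -1.03 -0.97 -1.95] m 0.713
35 -1 0.06 z [ 0.36  0.65 -0.67] [-0.21  0.17 -0.33 -0.97 -1.03 -2.04] m 0.687
40 1 0 z [ 0.32  0.71 -0.63] [-0.25  0.34 -0.27 -1.05 -1.08  1.24] m 0.755
40 1 0.06 z [ 0.32  0.71 -0.63] [-0.26  0.23 -0.29 -1.01 -1.14  1.17] m 0.728
40 -1 0 z [ 0.32  0.71 -0.63] [-0.25  0.34 -0.27 -1.05 -1.08 -1.9 ] m 0.755
40 -1 0.06 z [ 0.32  0.71 -0.63] [-0.26  0.23 -0.29 -1.01 -1.14 -1.98] m 0.728
```

```bash
cat >> k.py <<'E'
def tgt(a=20,h=.06,fl=1,oo=o,g0=.022):
    Ra=R.from_rotvec(F[:,0]*np.radians(a)).as_matrix()@Rt@np.diag([fl,fl,1.])
    return oo+n*(g0+h)-Ra[:,2]*.1593,Ra
def path(q0,P0,R0,P1,R1,N=15):
    from scipy.spatial.transform import Slerp
    sl=Slerp([0,1],R.from_matrix([R0,R1]));q=np.array(q0);Q=[q]
    for t in np.linspace(0,1,N+1)[1:]:
        s=ik(P0+(P1-P0)*t,sl(t).as_matrix(),q0=q)
        if not s: print("fail at",t);break
        q=s[0];Q.append(q)
    return np.array(Q)
def seg(P1,R1,N=15,st=None):
    st=st or arm.get_state();Q=path(st['q'],st['eef_pos'],R.from_euler('xyz',st['ee_rot']).as_matrix(),P1,R1,N)
    print("end q",Q[-1].round(2),"max step",np.abs(np.diff(Q,axis=0)).max(0).round(3),"margin",min(map(margin,Q)).round(2))
    rows_to(P1,R1,st)
E
python3 - <<'E'
from k import *
P1,R1=tgt(20,.08);print(P1);seg(P1,R1)
# cover from wrist image w1
E
```

```text
[ 0.44448368 -0.032552    0.32617486]
end q [ 0.08 -0.03 -0.5  -0.71 -0.65  0.68] max step [0.045 0.015 0.05  0.122 0.04  0.137] margin 0.0
turn units [ 0.16 -2.4  -0.04] shift units (start axes) [1.79 0.57 1.48] (end axes) [2.17 0.6  0.8 ]
```

Call:
{"method": "carry_out", "body": {"targets": [[[0.03,-0.4,0,0.33,0.1,0.19,1],[0.03,-0.4,0,0.33,0.1,0.19,1],[0.03,-0.4,0,0.33,0.1,0.19,1],[0.03,-0.4,0,0.33,0.1,0.19,1],[0.03,-0.4,0,0.33,0.1,0.19,1],[0.03,-0.4,0,0.33,0.1,0.19,1],[0,0,0,0,0,0,1],[0,0,0,0,0,0,1]]]}}

```text
t: 7.3
eef_pos: [0.4413, -0.0349, 0.3302]
ee_rot: [-2.509, 0.267, -1.213]
force: [-0.1, -0.9, -1.1]
width: 0.0875
```

Run:
```python
from k import *
s=arm.get_state();print(s['t'],s['q'])
seg(*tgt(20,.08),5)
m=arm.camera_model("wrist");im,d=arm.grab_frame("wrist");cv2.imwrite("pics/w2.png",im[:,:,::-1]);np.save("pics/w2.npy",d);np.savez("pics/w2m.npz",**m)
P=cloud("wrist",d,m);Lc=(P-o)@F
# panel plane offset & yaw: points near |u|<.1 ring off cover
s=(d>0)&(np.abs(Lc[...,2])<.01)&(np.abs(Lc[...,0])<.065)&(np.abs(Lc[...,0])>.045)&(np.abs(Lc[...,1])<.12)
A=Lc[s];pl=np.linalg.lstsq(np.c_[A[:,:2],np.ones(len(A))],A[:,2],rcond=None)[0];print("panel",s.sum(),pl,np.std(A[:,2]))
hsv=cv2.cvtColor(im,cv2.COLOR_RGB2HSV);og=(hsv[...,0]<18)&(hsv[...,1]>170)&(hsv[...,2]>100)
c=(d>0)&(np.abs(Lc[...,0])<.05)&(np.abs(Lc[...,1])<.1)&(Lc[...,2]>.03)&(Lc[...,2]<.04)
for nm,mm in(("cover",c),("cover-noorange",c&~og),("orange",og&(np.abs(Lc[...,0])<.05)&(np.abs(Lc[...,1])<.1))):
    A=Lc[mm];print(nm,mm.sum(),np.percentile(A,[1,99],0).round(4).tolist(),cv2.minAreaRect(A[:,:2].astype(np.float32)))
```

```text
7.3 [ 0.10557983 -0.04877221 -0.51763215 -0.6564952  -0.61860718  0.61440816]
end q [ 0.08 -0.03 -0.5  -0.71 -0.65  0.68] max step [0.006 0.004 0.004 0.01  0.007 0.015] margin 0.5
turn units [ 0.01 -0.2  -0.07] shift units (start axes) [ 0.   -0.02  0.22] (end axes) [ 0.01 -0.02  0.22]
panel 15625 [0.00192808 0.00017662 0.0016882 ] 0.0006934428782005802
cover 15775 [[-0.0296, -0.0728, 0.0313], [0.0254, 0.0735, 0.0384]] ((-0.0020788870751857758, 0.002209290862083435), (0.15109536051750183, 0.06119726225733757), 89.987548828125)
cover-noorange 15082 [[-0.0289, -0.0728, 0.0314], [0.0252, 0.0737, 0.0384]] ((-0.0024264585226774216, 0.0022113770246505737), (0.0606936477124691, 0.1509474515914917), 0.449819952249527)
orange 754 [[-0.0317, -0.0162, 0.0011], [0.0334, 0.0321, 0.0363]] ((0.0009357258677482605, 0.01364310085773468), (0.06671534478664398, 0.061342451721429825), 1.5875425338745117)
```

View pics/w2.png

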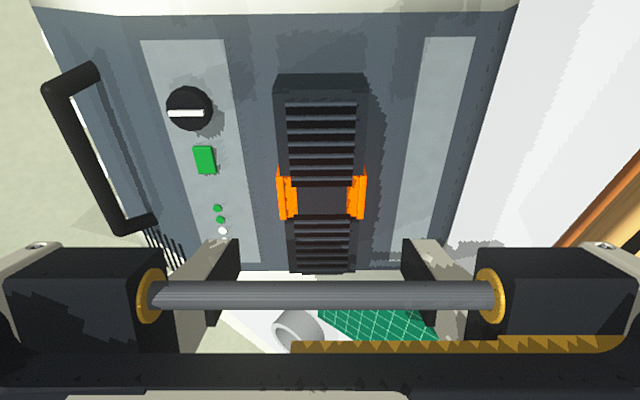

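Run:
```python
from k import *
d=np.load("pics/w2.npy");m=dict(np.load("pics/w2m.npz"));im=cv2.imread("pics/w2.png")
o2=o+F@np.array([-.002,.001,.0015]);print(o2)
P=cloud("wrist",d,m);Lc=(P-o2)@F
hsv=cv2.cvtColor(im,cv2.COLOR_BGR2HSV);og=(hsv[...,0]<18)&(hsv[...,1]>170)&(hsv[...,2]>100)
for nm,sl in(("upper",slice(270,305)),("lower",slice(340,372))):
  A=Lc[160:225,sl][og[160:225,sl]];A=A[A[:,2]>.028];print(nm,len(A),np.percentile(A,[0,2,50,98,100],0).round(4).tolist())
K=m['camera_matrix'];T=np.linalg.inv(m['world_from_camera'])
for p in [(.03,-.018,.033),(.03,.018,.033),(-.03,-.018,.033),(-.03,.018,.033),(.03,-.018,.003),(.027,-.075,.034),(-.027,-.075,.034),(.0,0,.034)]:
  w=T@np.r_[o2+F@np.array(p),1];x=K@(w[:3]/w[2]);cv2.circle(im,(int(round(x[0])),int(round(x[1]))),1,(255,255,0),-1)
cv2.imwrite("pics/w2o.png",cv2.resize(im[60:290,200:440],None,fx=3,fy=2.6,interpolation=cv2.INTER_NEAREST))
```

```text
[0.57436429 0.04704442 0.12008158]
upper 303 [[0.0173, -0.0174, 0.0282], [0.0175, -0.0168, 0.0286], [0.0247, 0.0003, 0.0309], [0.0302, 0.0182, 0.0342], [0.0307, 0.0209, 0.0359]]
lower 396 [[-0.03, -0.0189, 0.0284], [-0.0297, -0.017, 0.0295], [-0.0231, -0.0005, 0.0309], [-0.017, 0.0183, 0.0345], [-0.0168, 0.0214, 0.0362]]
```

View pics/w2o.png

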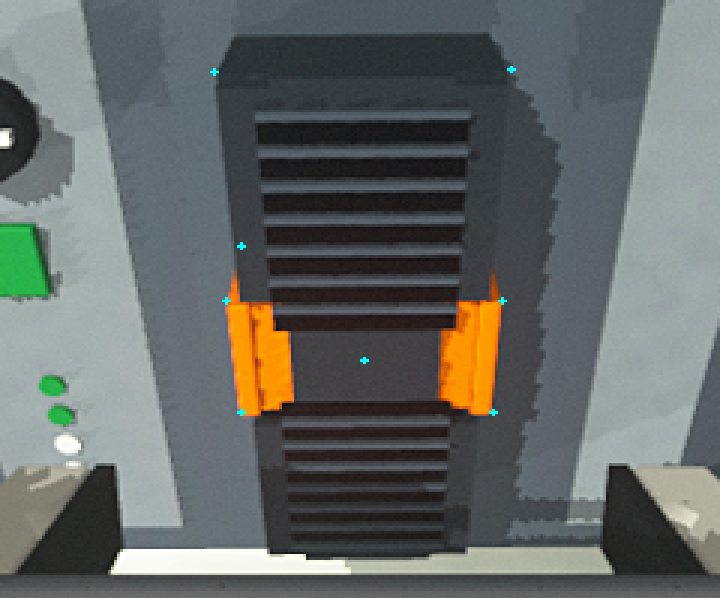

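```bash
cat >> k.py <<'E'
o2=np.array([.5744,.0470,.1201])
E
python3 - <<'E'
from k import *
seg(*tgt(20,.05,oo=o2,g0=.025),5)
seg(*tgt(20,0,oo=o2,g0=.025),10)
E
```

```text
end q [ 0.07  0.03 -0.49 -0.75 -0.62  0.75] max step [0.008 0.015 0.006 0.02  0.001 0.027] margin 0.5
turn units [ 0.01 -0.19 -0.06] shift units (start axes) [0.31 0.05 1.2 ] (end axes) [0.34 0.05 1.19]
end q [ 0.04  0.14 -0.46 -0.84 -0.58  0.87] max step [0.007 0.019 0.007 0.019 0.005 0.026] margin 0.5
turn units [ 0.01 -0.19 -0.06] shift units (start axes) [0.94 0.04 3.1 ] (end axes) [1.02 0.05 3.07]
```

Call:
{"method": "carry_out", "body": {"targets": [[[0.01,-0.19,-0.06,0,0,0,1],[0,0,0,0.17,0.01,0.6,1],[0,0,0,0.17,0.01,0.6,1],[0,0,0,0,0,0,1],[0,0,0,0,0,0,1]]]}}

```text
t: 7.98
eef_pos: [0.4586, -0.029, 0.3039]
ee_rot: [-2.502, 0.284, -1.188]
force: [0.4, -0.2, -0.9]
width: 0.0879
```

Run:
```python
from k import *
seg(*tgt(20,0,oo=o2,g0=.025),5)
```

```text
end q [ 0.04  0.14 -0.46 -0.84 -0.58  0.87] max step [0.005 0.022 0.007 0.018 0.009 0.025] margin 0.53
turn units [0.01 0.   0.  ] shift units (start axes) [0.67 0.04 1.84] (end axes) [0.67 0.04 1.84]
```

Call:
{"method": "carry_out", "body": {"targets": [[[0,0,0,0.17,0.01,0.46,1],[0,0,0,0.17,0.01,0.46,1],[0,0,0,0.17,0.01,0.46,1],[0,0,0,0.16,0.01,0.46,1],[0,0,0,0,0,0,1],[0,0,0,0,0,0,1]]]}}

```text
t: 8.72
eef_pos: [0.4854, -0.0244, 0.2636]
ee_rot: [-2.501, 0.284, -1.188]
force: [-0.7, 0.3, -0.4]
width: 0.0876
```

Run:
```python
from k import *
s=arm.get_state();print(s['force'],s['force']@F)
seg(*tgt(20,0,oo=o2,g0=.025),2)
im,d=arm.grab_frame("wrist");cv2.imwrite("pics/w3.png",im[:,:,::-1])
```

```text
[-0.65576893  0.33715091 -0.35890618] [-0.68601333  0.44734937  0.04220816]
end q [ 0.04  0.14 -0.46 -0.84 -0.58  0.87] max step [0.    0.    0.    0.    0.001 0.   ] margin 0.56
turn units [0. 0. 0.] shift units (start axes) [0.   0.01 0.01] (end axes) [0.   0.01 0.01]
```

View pics/w3.png

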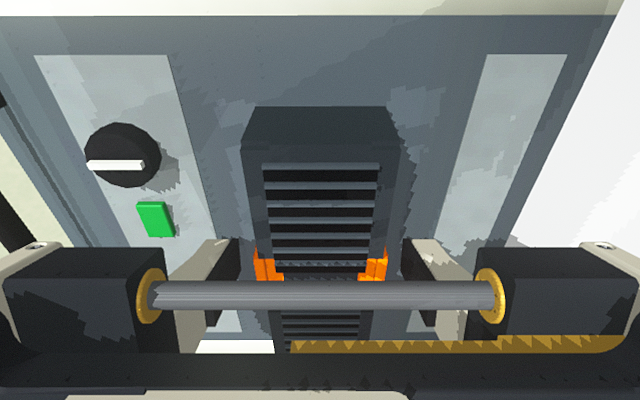

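Call:
{"method": "carry_out", "body": {"targets": [[[0,0,0,0,0,0,-0.2],[0,0,0,0,0,0,-0.2],[0,0,0,0,0,0,-0.2],[0,0,0,0,0,0,-0.2],[0,0,0,0,0,0,-0.2],[0,0,0,0,0,0,-0.2],[0,0,0,0,0,0,-0.2],[0,0,0,0,0,0,-0.2]]], "squeeze": 38}}

```text
t: 9.78
eef_pos: [0.4852, -0.0243, 0.264]
ee_rot: [-2.501, 0.284, -1.187]
force: [-5.2, -0.5, 6.0]
width: 0.0449
```

Run:
```python
from k import *
s=arm.get_state();print(s['width'],s['force']@F,s['moment'])
seg(*tgt(20,0,oo=o2,g0=.025),2)
im,d=arm.grab_frame("wrist");cv2.imwrite("pics/w4.png",im[:,:,::-1])
```

```text
0.04487639475868946 [-0.83894626  0.4521685   7.87767869] [-0.80301358  1.90900339  0.49108623]
end q [ 0.04  0.14 -0.46 -0.84 -0.58  0.87] max step [0.    0.001 0.    0.    0.001 0.   ] margin 0.56
turn units [-0.    0.01  0.  ] shift units (start axes) [0.01 0.01 0.03] (end axes) [0.01 0.01 0.03]
```

View pics/w4.png

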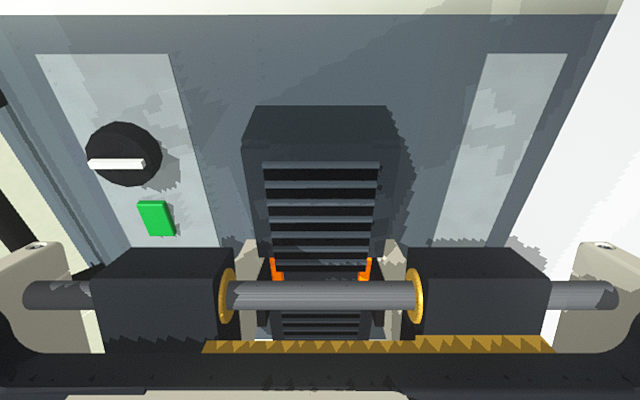

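Call:
{"method": "carry_out", "body": {"targets": [[[0,0,0,-0.034,0,-0.094,-0.2],[0,0,0,-0.034,0,-0.094,-0.2],[0,0,0,-0.068,0,-0.188,-0.2],[0,0,0,-0.068,0,-0.188,-0.2],[0,0,0,-0.068,0,-0.188,-0.2],[0,0,0,-0.068,0,-0.188,-0.2],[0,0,0,0,0,0,-0.2]]]}}

```text
t: 10.7
eef_pos: [0.4711, -0.0268, 0.2846]
ee_rot: [-2.5, 0.284, -1.187]
force: [0.3, -0.3, -1.5]
width: 0.0447
```

Run:
```python
from k import *
s=arm.get_state();print(s['width'],s['force']@F,s['moment'])
seg(*tgt(20,.025,oo=o2,g0=.025),2)
seg(*tgt(20,.08,oo=o2,g0=.025),2)
im,d=arm.grab_frame("wrist");cv2.imwrite("pics/w5.png",im[:,:,::-1])
```

```text
0.044708491445805916 [-0.65839033 -0.34730029 -1.33967667] [-1.64343398  1.97859863  0.03447143]
end q [ 0.06  0.08 -0.47 -0.8  -0.6   0.81] max step [0.    0.001 0.    0.    0.001 0.   ] margin 0.55
turn units [-0.01  0.    0.01] shift units (start axes) [0.01 0.02 0.03] (end axes) [0.01 0.02 0.03]
end q [ 0.08 -0.04 -0.5  -0.7  -0.65  0.67] max step [0.013 0.06  0.016 0.049 0.027 0.069] margin 0.52
turn units [-0.01  0.    0.01] shift units (start axes) [-0.74  0.02 -2.04] (end axes) [-0.74  0.02 -2.04]
```

View pics/w5.png

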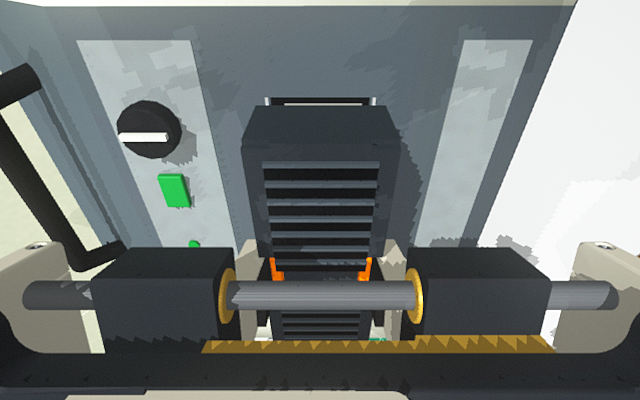

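```bash
cat >> k.py <<'E'
mat=np.array([.478,.362]);matyaw=.111
tray=np.array([.473,-.375]);trayyaw=-.087
def place(center,yaw,zo,Prel,Rrel):
    Rc=Rz(yaw);return np.r_[center,zo]+Rc@Prel,Rc@Rrel
E
python3 - <<'E'
from k import *
s=arm.get_state();RT=R.from_euler('xyz',s['ee_rot']).as_matrix();T=s['eef_pos']
oc=o2+n*.025
Prel=F.T@(T-oc);Rrel=F.T@RT;np.savez("rel1.npz",Prel=Prel,Rrel=Rrel);print(Prel)
for y in (-np.pi/2,np.pi/2,0,np.pi,-.3,.3,-.6):
  for up in(.0,.1,.2):
    P1,R1=place(mat,matyaw+y,.014+up,Prel,Rrel)
    for q in ik(P1,R1,25):print(round(y,2),up,P1.round(3),q.round(2),margin(q).round(2))
E
```

```text
[ 0.00036532 -0.05448447  0.17529658]
-1.57 0.0 [0.424 0.356 0.189] [ 0.77  0.32 -0.98  1.59 -0.21  2.5 ] 0.04
-1.57 0.2 [0.424 0.356 0.389] [ 1.13  0.08 -0.58  0.43 -0.77 -2.88] 0.15
1.57 0.0 [0.532 0.368 0.189] [ 0.83  0.6  -0.04 -0.24 -1.2   0.98] 0.98
1.57 0.1 [0.532 0.368 0.289] [ 0.83  0.5   0.03 -0.23 -1.37  0.93] 1.05
1.57 0.2 [0.532 0.368 0.389] [ 0.83  0.43  0.15 -0.23 -1.56  0.89] 1.1
0 0.0 [0.484 0.308 0.189] [ 0.77  0.4  -0.34 -0.46 -0.66 -0.32] 0.66
0 0.1 [0.484 0.308 0.289] [ 0.79  0.27 -0.28 -0.37 -0.83 -0.45] 0.74
0 0.2 [0.484 0.308 0.389] [ 0.79  0.17 -0.18 -0.32 -1.02 -0.54] 0.84
3.14 0.0 [0.472 0.416 0.189] [ 1.09  0.56 -0.33  0.23 -0.99  2.01] 0.69
3.14 0.1 [0.472 0.416 0.289] [ 1.09  0.45 -0.24  0.21 -1.18  2.06] 0.78
3.14 0.2 [0.472 0.416 0.389] [ 1.09  0.37 -0.12  0.19 -1.38  2.1 ] 0.9
-0.3 0.0 [0.468 0.308 0.189] [ 0.84  0.36 -0.44 -0.38 -0.49 -0.72] 0.49
-0.3 0.1 [0.468 0.308 0.289] [ 0.85  0.22 -0.39 -0.28 -0.67 -0.85] 0.63
-0.3 0.2 [0.468 0.308 0.389] [ 0.86  0.12 -0.28 -0.22 -0.88 -0.93] 0.74
0.3 0.0 [0.5   0.312 0.189] [ 0.74  0.44 -0.26 -0.46 -0.81 -0.01] 0.76
0.3 0.1 [0.5   0.312 0.289] [ 0.75  0.32 -0.19 -0.4  -0.98 -0.12] 0.83
0.3 0.2 [0.5   0.312 0.389] [ 0.75  0.23 -0.09 -0.36 -1.16 -0.21] 0.93
-0.6 0.0 [0.453 0.314 0.189] [ 0.94  0.34 -0.59 -0.16 -0.3  -1.28] 0.3
-0.6 0.1 [0.453 0.314 0.289] [ 0.94  0.18 -0.52 -0.09 -0.52 -1.36] 0.5
-0.6 0.2 [0.453 0.314 0.389] [ 0.94  0.07 -0.4  -0.07 -0.76 -1.39] 0.62
```

```bash
cat >> k.py <<'E'
def chain(wps,N=12,st=None,lowest=None):
    st=st or arm.get_state();q=st['q'];p0=st['eef_pos'];R0=R.from_euler('xyz',st['ee_rot']).as_matrix()
    for P1,R1 in wps:
        Q=path(q,p0,R0,P1,R1,N);q=Q[-1]
        print(np.round(P1,3),"q",q.round(2),"step",np.abs(np.diff(Q,axis=0)).max(0).round(3),"m",min(map(margin,Q)).round(2))
        rv=R.from_matrix(R0.T@R1).as_rotvec();print("   turn",np.round(np.degrees(rv)/8,2),"shift start",np.round(R0.T@(P1-p0)/.025,2),"end",np.round(R1.T@(P1-p0)/.025,2))
        p0,R0=P1,R1
E
python3 - <<'E'
from k import *
z=np.load("rel1.npz");Prel,Rrel=z['Prel'],z['Rrel']
s=arm.get_state();RT=R.from_euler('xyz',s['ee_rot']).as_matrix()
A=s['eef_pos']+n*.05;B=A+np.array([.0,.0,.12])
C=place(mat,matyaw+np.pi/2,.014+.25,Prel,Rrel);D=place(mat,matyaw+np.pi/2,.014+.03,Prel,Rrel)
chain([(A,RT),(B,RT),C,D])
E
```

```text
[ 0.443 -0.032  0.325] q [ 0.08 -0.03 -0.5  -0.71 -0.65  0.69] step [0.002 0.009 0.003 0.008 0.004 0.01 ] m 0.52
   turn [0. 0. 0.] shift start [-0.69 -0.   -1.88] end [-0.69 -0.   -1.88]
[ 0.443 -0.032  0.445] q [ 0.14 -0.17 -0.39 -0.51 -0.82  0.4 ] step [0.008 0.015 0.012 0.021 0.016 0.031] m 0.52
   turn [0. 0. 0.] shift start [-1.35 -2.76 -3.69] end [-1.35 -2.76 -3.69]
[0.532 0.368 0.439] q [ 0.83  0.4   0.22 -0.23 -1.66  0.87] step [0.085 0.063 0.078 0.039 0.087 0.061] m 0.63
   turn [-6.86 -3.29 -8.58] shift start [-12.9   -5.05   8.78] end [  5.09 -15.51  -1.59]
[0.532 0.368 0.219] q [ 0.83  0.57 -0.03 -0.24 -1.25  0.96] step [0.    0.019 0.028 0.002 0.036 0.008] m 0.99
   turn [0. 0. 0.] shift start [3.02 0.01 8.27] end [3.02 0.01 8.27]
```

Call:
{"method": "carry_out", "body": {"targets": [[[0,0,0,-0.17,0,-0.47,-0.2],[0,0,0,-0.17,0,-0.47,-0.2],[0,0,0,-0.17,0,-0.47,-0.2],[0,0,0,-0.17,0,-0.47,-0.2],[0,0,0,-0.23,-0.46,-0.62,-0.2],[0,0,0,-0.23,-0.46,-0.62,-0.2],[0,0,0,-0.23,-0.46,-0.62,-0.2],[0,0,0,-0.23,-0.46,-0.62,-0.2],[0,0,0,-0.23,-0.46,-0.62,-0.2],[0,0,0,-0.23,-0.46,-0.62,-0.2],[0,0,0,0,0,0,-0.2]]]}}

```text
t: 12.12
eef_pos: [0.4423, -0.0315, 0.4479]
ee_rot: [-2.497, 0.283, -1.186]
force: [-0.7, 0.4, -1.8]
width: 0.0454
```

Run:
```python
from k import *
z=np.load("rel1.npz");Prel,Rrel=z['Prel'],z['Rrel']
s=arm.get_state();print(s['width'],s['force'],s['moment'])
C=place(mat,matyaw+np.pi/2,.014+.25,Prel,Rrel)
chain([C])
# row generator preview: shifts per row along slerp in the row's start axes
R0=R.from_euler('xyz',s['ee_rot']);R1=R.from_matrix(C[1]);rv=(R0.inv()*R1).as_rotvec();N=18
for i in range(N):
    Ri=R0*R.from_rotvec(rv*i/N);Rj=R0*R.from_rotvec(rv*(i+1)/N);d=(C[0]-s['eef_pos'])/N/.025
    print(np.round(Ri.inv().apply(d),2),np.round(Rj.inv().apply(d),2))
im,d=arm.grab_frame("side");cv2.imwrite("pics/s1.png",im[:,:,::-1])
```

```text
0.04541449342060741 [-0.6527905   0.36056628 -1.7769624 ] [-1.61421317  2.03384792  0.03537431]
[0.532 0.368 0.439] q [ 0.83  0.4   0.22 -0.23 -1.66  0.87] step [0.085 0.064 0.078 0.039 0.087 0.061] m 0.63
   turn [-6.87 -3.31 -8.57] shift start [-12.85  -5.01   8.88] end [  5.15 -15.5   -1.5 ]
[-0.71 -0.28  0.49] [-0.68 -0.35  0.49]
[-0.68 -0.35  0.49] [-0.64 -0.42  0.49]
[-0.64 -0.42  0.49] [-0.6  -0.49  0.48]
[-0.6  -0.49  0.48] [-0.55 -0.55  0.47]
[-0.55 -0.55  0.47] [-0.5  -0.61  0.45]
[-0.5  -0.61  0.45] [-0.45 -0.67  0.43]
[-0.45 -0.67  0.43] [-0.39 -0.72  0.4 ]
[-0.39 -0.72  0.4 ] [-0.33 -0.76  0.37]
[-0.33 -0.76  0.37] [-0.27 -0.8   0.34]
[-0.27 -0.8   0.34] [-0.21 -0.83  0.3 ]
[-0.21 -0.83  0.3 ] [-0.14 -0.86  0.26]
[-0.14 -0.86  0.26] [-0.08 -0.88  0.22]
[-0.08 -0.88  0.22] [-0.02 -0.89  0.17]
[-0.02 -0.89  0.17] [ 0.05 -0.9   0.12]
[ 0.05 -0.9   0.12] [ 0.11 -0.9   0.07]
[ 0.11 -0.9   0.07] [ 0.17 -0.89  0.02]
[ 0.17 -0.89  0.02] [ 0.23 -0.88 -0.03]
[ 0.23 -0.88 -0.03] [ 0.29 -0.86 -0.08]
```

View pics/s1.png

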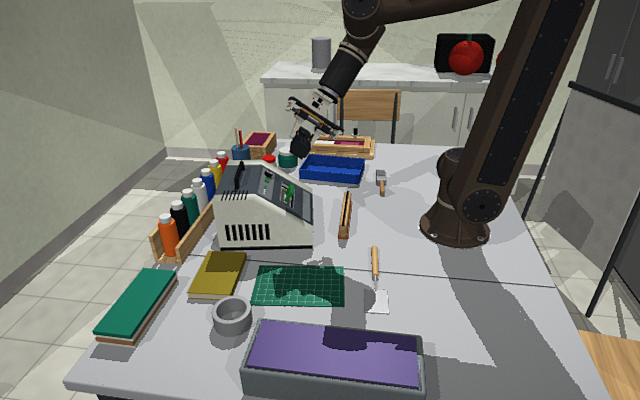

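Call:
{"method": "carry_out", "body": {"targets": [[[-0.38,-0.18,-0.48,-0.7,-0.3,0.49,-0.2],[-0.38,-0.18,-0.48,-0.66,-0.38,0.49,-0.2],[-0.38,-0.18,-0.48,-0.62,-0.45,0.48,-0.2],[-0.38,-0.18,-0.48,-0.58,-0.52,0.47,-0.2],[-0.38,-0.18,-0.48,-0.53,-0.58,0.46,-0.2],[-0.38,-0.18,-0.48,-0.48,-0.64,0.44,-0.2],[-0.38,-0.18,-0.48,-0.42,-0.7,0.41,-0.2],[-0.38,-0.18,-0.48,-0.36,-0.74,0.38,-0.2],[-0.38,-0.18,-0.48,-0.3,-0.78,0.35,-0.2],[-0.38,-0.18,-0.48,-0.24,-0.82,0.32,-0.2],[-0.38,-0.18,-0.48,-0.17,-0.85,0.28,-0.2],[-0.38,-0.18,-0.48,-0.11,-0.87,0.24,-0.2],[-0.38,-0.18,-0.48,-0.05,-0.88,0.19,-0.2],[-0.38,-0.18,-0.48,0.02,-0.9,0.14,-0.2],[-0.38,-0.18,-0.48,0.08,-0.9,0.1,-0.2],[-0.38,-0.18,-0.48,0.14,-0.9,0.04,-0.2],[-0.38,-0.18,-0.48,0.2,-0.88,0,-0.2],[-0.38,-0.18,-0.48,0.26,-0.87,-0.05,-0.2],[0,0,0,0,0,0,-0.2]]]}}

```text
t: 14.55
eef_pos: [0.5475, 0.3654, 0.4416]
ee_rot: [3.138, 0.345, 0.117]
force: [-0.3, -0.1, -2.3]
width: 0.0455
```

Run:
```python
from k import *
z=np.load("rel1.npz");Prel,Rrel=z['Prel'],z['Rrel']
s=arm.get_state();print(s['width'],s['force'],s['moment'])
chain([place(mat,matyaw+np.pi/2,.014+h,Prel,Rrel) for h in (.25,.05)])
im,d=arm.grab_frame("top");cv2.imwrite("pics/t1.png",im[:,:,::-1])
im,d=arm.grab_frame("side");cv2.imwrite("pics/s2.png",im[:,:,::-1])
```

```text
0.045455221617501616 [-0.27617764 -0.07034581 -2.2760218 ] [-0.02341634 -1.14464557  0.01695017]
[0.532 0.368 0.439] q [ 0.83  0.4   0.22 -0.23 -1.66  0.87] step [0.001 0.002 0.002 0.001 0.001 0.002] m 1.0
   turn [ 0.04 -0.03  0.03] shift start [-0.53 -0.19  0.29] end [-0.53 -0.19  0.29]
[0.532 0.368 0.239] q [ 0.83  0.55 -0.01 -0.24 -1.29  0.95] step [0.    0.017 0.025 0.002 0.032 0.008] m 1.01
   turn [0. 0. 0.] shift start [2.74 0.01 7.52] end [2.74 0.01 7.52]
```

View pics/s2.png

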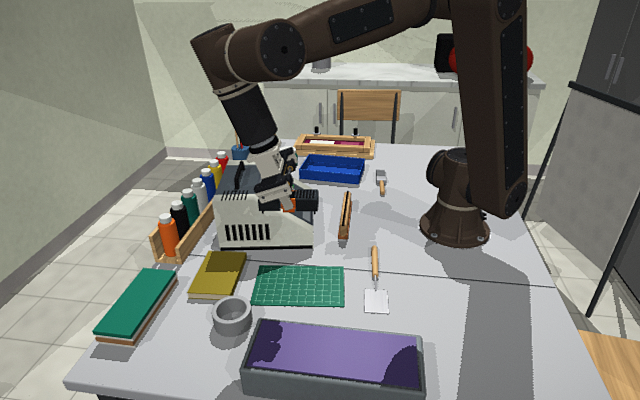

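View pics/t1.png

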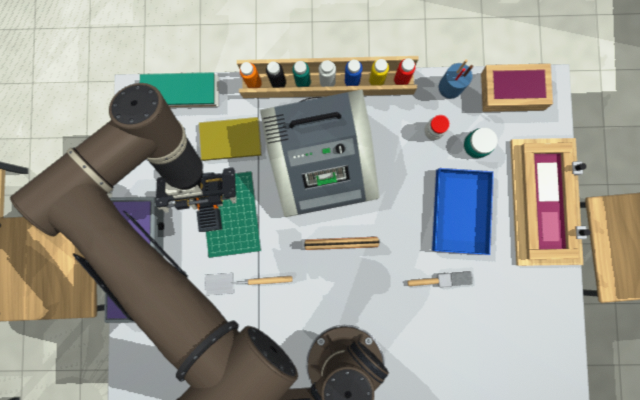

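Call:
{"method": "carry_out", "body": {"targets": [[[0.04,-0.03,0.03,0,0,0,-0.2],[0,0,0,0.24,-0.02,0.87,-0.2],[0,0,0,0.24,-0.02,0.87,-0.2],[0,0,0,0.24,-0.02,0.87,-0.2],[0,0,0,0.24,-0.02,0.87,-0.2],[0,0,0,0.24,-0.02,0.87,-0.2],[0,0,0,0.24,-0.02,0.87,-0.2],[0,0,0,0.24,-0.02,0.87,-0.2],[0,0,0,0.24,-0.02,0.87,-0.2],[0,0,0,0.24,-0.02,0.87,-0.2],[0,0,0,0,0,0,-0.2],[0,0,0,0,0,0,-0.2]]]}}

```text
t: 16.15
eef_pos: [0.532, 0.3666, 0.2436]
ee_rot: [-3.138, 0.344, 0.111]
force: [-0.3, -0.3, -1.4]
width: 0.0453
```

Run:
```python
from k import *
z=np.load("rel1.npz");Prel,Rrel=z['Prel'],z['Rrel']
s=arm.get_state();print(s['t'],s['width'],s['force'],s['moment'])
chain([place(mat,matyaw+np.pi/2,.014+h,Prel,Rrel) for h in (.05,.0)])
im,d=arm.grab_frame("side");cv2.imwrite("pics/s3.png",cv2.resize(im[180:330,200:380,::-1],None,fx=4,fy=4))
im,d=arm.grab_frame("wrist");cv2.imwrite("pics/w6.png",im[:,:,::-1])
```

```text
16.15 0.045340467750360366 [-0.27478541 -0.34282979 -1.36359863] [ 0.00426891 -1.13841226  0.05206318]
[0.532 0.368 0.239] q [ 0.83  0.55 -0.01 -0.24 -1.29  0.95] step [0.    0.001 0.    0.    0.    0.   ] m 1.01
   turn [-0.02 -0.04 -0.01] shift start [ 0.07 -0.07  0.16] end [ 0.07 -0.07  0.16]
[0.532 0.368 0.189] q [ 0.83  0.6  -0.04 -0.24 -1.2   0.98] step [0.    0.005 0.003 0.001 0.007 0.002] m 0.98
   turn [0. 0. 0.] shift start [0.69 0.   1.88] end [0.69 0.   1.88]
```

View pics/s3.png

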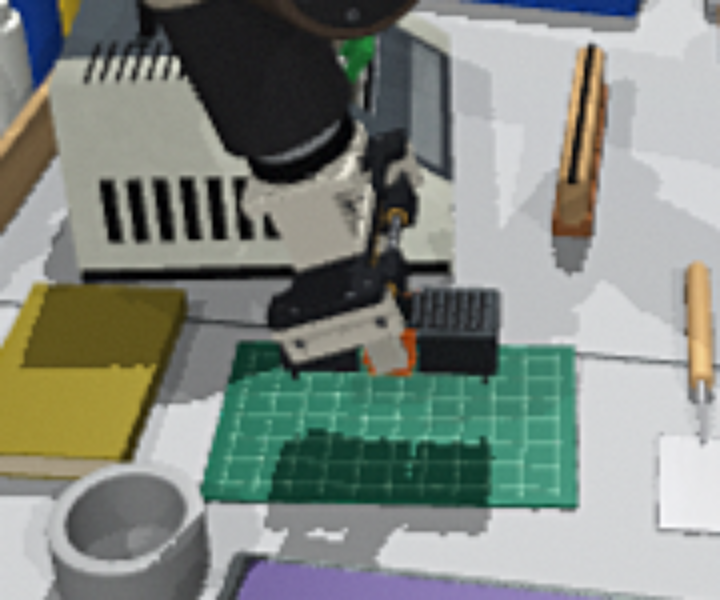

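View pics/w6.png

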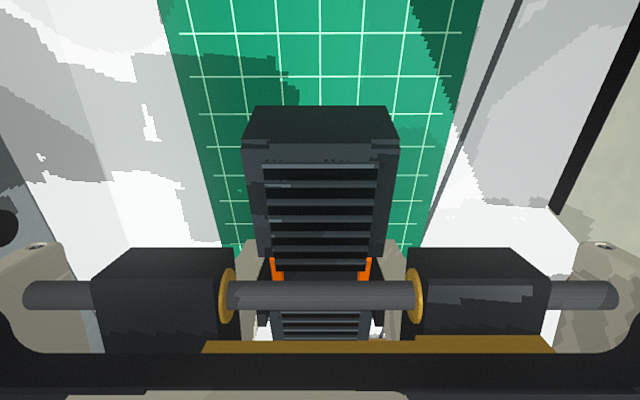

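Call:
{"method": "carry_out", "body": {"targets": [[[0,-0.04,0,0.14,-0.01,0.36,-0.2],[0,0,0,0.14,-0.01,0.36,-0.2],[0,0,0,0.14,-0.01,0.36,-0.2],[0,0,0,0.14,-0.01,0.36,-0.2],[0,0,0,0.14,-0.01,0.36,-0.2],[0,0,0,0,0,0,-0.2],[0,0,0,0,0,0,-0.2]]]}}

```text
t: 17.12
eef_pos: [0.5325, 0.3684, 0.1941]
ee_rot: [-3.139, 0.351, 0.111]
force: [-0.2, 0.6, -1.2]
width: 0.045
```

```bash
cat > c.py <<'E'
from k import *
z=np.load("rel1.npz");Prel,Rrel=z['Prel'],z['Rrel']
s=arm.get_state();print(s['t'],s['width'],s['force'],s['moment'])
chain([place(mat,matyaw+np.pi/2,.014,Prel,Rrel)],2)
E
python3 c.py
```

```text
17.125 0.04498944221341691 [-0.22325938  0.63663217 -1.15233414] [ 0.07782019 -1.17934004 -0.0085488 ]
[0.532 0.368 0.189] q [ 0.83  0.6  -0.04 -0.24 -1.2   0.98] step [0.001 0.002 0.002 0.001 0.005 0.001] m 0.98
   turn [-0.01  0.01 -0.  ] shift start [ 0.05 -0.    0.19] end [ 0.05 -0.    0.19]
```

Call:
{"method": "carry_out", "body": {"targets": [[[0,0,0,0.017,0,0.047,-0.2],[0,0,0,0.017,0,0.047,-0.2],[0,0,0,0.017,0,0.047,-0.2],[0,0,0,0,0,0,-0.2]]]}}

```text
t: 17.62
eef_pos: [0.5324, 0.3683, 0.1903]
ee_rot: [-3.139, 0.351, 0.111]
force: [-0.1, 0.6, -0.6]
width: 0.0452
```

```bash
python3 c.py
```

```text
17.625 0.04517993236604705 [-0.1457084   0.60725731 -0.5596734 ] [ 0.03419349 -1.08584699  0.00899606]
[0.532 0.368 0.189] q [ 0.83  0.6  -0.04 -0.24 -1.2   0.98] step [0.001 0.    0.001 0.001 0.001 0.   ] m 0.98
   turn [-0.01  0.01 -0.  ] shift start [ 0.   -0.    0.04] end [ 0.   -0.    0.04]
```

Call:
{"method": "carry_out", "body": {"targets": [[[0,0,0,0.013,0,0.038,-0.2],[0,0,0,0.013,0,0.038,-0.2],[0,0,0,0,0,0,-0.2]]]}}

```text
t: 18.0
eef_pos: [0.5324, 0.3683, 0.1901]
ee_rot: [-3.139, 0.351, 0.112]
force: [-2.0, -1.2, 11.2]
width: 0.0453
```

```bash
python3 c.py
```

```text
18.0 0.045333560741889316 [-2.02670181 -1.20531301 11.21068402] [-0.4322859   1.07982789  0.01264289]
[0.532 0.368 0.189] q [ 0.83  0.6  -0.04 -0.24 -1.2   0.98] step [0.001 0.    0.001 0.001 0.001 0.001] m 0.98
   turn [-0.01  0.01  0.  ] shift start [ 0.   -0.    0.03] end [ 0.   -0.    0.03]
```

Call:
{"method": "carry_out", "body": {"targets": [[[0,0,0,-0.007,0,-0.019,-0.2],[0,0,0,0,0,0,0.1],[0,0,0,0,0,0,0.2],[0,0,0,0,0,0,0.3],[0,0,0,0,0,0,0.4],[0,0,0,0,0,0,0.6],[0,0,0,0,0,0,0.9],[0,0,0,0,0,0,0.9],[0,0,0,0,0,0,0.9]]]}}

```text
t: 19.12
eef_pos: [0.5323, 0.3682, 0.1886]
ee_rot: [-3.139, 0.351, 0.111]
force: [-0.1, 0.0, -0.6]
width: 0.0832
```

```bash
python3 c.py;python3 - <<'E'
from k import *
im,d=arm.grab_frame("wrist");cv2.imwrite("pics/w7.png",im[:,:,::-1])
E
```

```text
19.125 0.08319935560605855 [-0.07396216  0.04438444 -0.55866403] [ 0.02065308 -1.04523432  0.0090671 ]
[0.532 0.368 0.189] q [ 0.83  0.6  -0.04 -0.24 -1.2   0.98] step [0.001 0.001 0.    0.001 0.    0.001] m 0.98
   turn [-0.01  0.01 -0.  ] shift start [-0.02 -0.01 -0.02] end [-0.02 -0.01 -0.02]
```

View pics/w7.png

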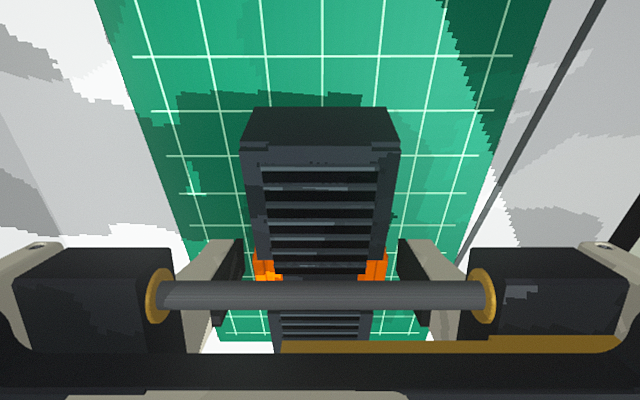

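Call:
{"method": "carry_out", "body": {"targets": [[[0,0,0,-0.17,0,-0.47,0.9],[0,0,0,-0.34,0,-0.94,0.9],[0,0,0,-0.34,0,-0.94,1],[0,0,0,-0.34,0,-0.94,1],[0,0,0,-0.34,0,-0.94,1],[0,0,0,-0.34,0,-0.94,1],[0,0,0,-0.34,0,-0.94,1],[0,0,0,-0.34,0,-0.94,1],[0,0,0,-0.34,0,-0.94,1]]]}}

```text
t: 20.3
eef_pos: [0.5331, 0.3676, 0.4031]
ee_rot: [-3.139, 0.35, 0.111]
force: [-0.2, -0.0, -0.9]
width: 0.0878
```

```bash
cat >> k.py <<'E'
def rowsfor(P1,R1,N):
    s=arm.get_state();R0=R.from_euler('xyz',s['ee_rot']);rv=(R0.inv()*R.from_matrix(R1)).as_rotvec()
    print("turn/row",np.round(np.degrees(rv)/8/N,3))
    for i in range(N):
        Rm=R0*R.from_rotvec(rv*(i+.5)/N);print(np.round(Rm.inv().apply((P1-s['eef_pos'])/N/.025),2).tolist())
E
python3 - <<'E'
from k import *
B=tgt(20,.11,oo=o2,g0=.022);B=(B[0]+np.array([0,0,.06]),B[1])
C=tgt(20,.06,oo=o2,g0=.022)
chain([B,C]);rowsfor(*B,18)
m=arm.camera_model("wrist");im,d=arm.grab_frame("wrist");cv2.imwrite("pics/w8.png",im[:,:,::-1])
im,d=arm.grab_frame("side");cv2.imwrite("pics/s4.png",cv2.resize(im[180:330,200:380,::-1],None,fx=4,fy=4))
E
```

```text
[ 0.425 -0.035  0.411] q [ 0.13 -0.17 -0.46 -0.55 -0.77  0.46] step [0.093 0.064 0.081 0.047 0.088 0.06 ] m 0.56
   turn [6.84 3.3  8.58] shift start [-5.82 15.53  1.75] end [12.71  5.63 -9.22]
[ 0.453 -0.03   0.31 ] q [ 0.07  0.01 -0.49 -0.74 -0.63  0.73] step [0.006 0.017 0.005 0.018 0.014 0.026] m 0.53
   turn [0. 0. 0.] shift start [1.36 1.38 3.73] end [1.36 1.38 3.73]
turn/row [0.38  0.183 0.476]
[-0.3, 0.88, 0.07]
[-0.24, 0.9, 0.02]
[-0.18, 0.91, -0.04]
[-0.12, 0.92, -0.09]
[-0.05, 0.91, -0.14]
[0.01, 0.91, -0.19]
[0.08, 0.89, -0.24]
[0.14, 0.87, -0.28]
[0.21, 0.84, -0.32]
[0.27, 0.81, -0.36]
[0.34, 0.77, -0.39]
[0.4, 0.72, -0.42]
[0.45, 0.67, -0.45]
[0.51, 0.62, -0.47]
[0.56, 0.56, -0.49]
[0.61, 0.49, -0.5]
[0.65, 0.42, -0.51]
[0.69, 0.35, -0.51]
```

View pics/s4.png

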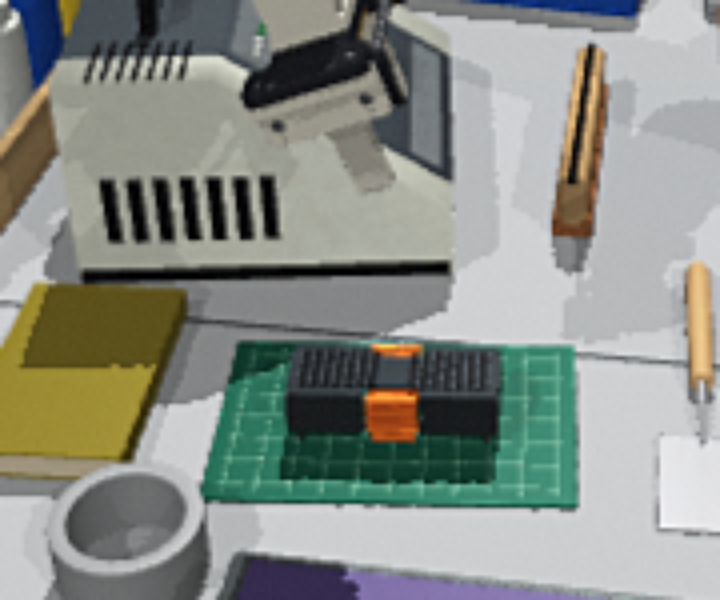

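Cover lies louvres up on the mat, clear of the gripper. On to the filter.

Call:
{"method": "carry_out", "body": {"targets": [[[0.38,0.18,0.48,-0.3,0.88,0.07,1],[0.38,0.18,0.48,-0.24,0.9,0.02,1],[0.38,0.18,0.48,-0.18,0.91,-0.04,1],[0.38,0.18,0.48,-0.12,0.92,-0.09,1],[0.38,0.18,0.48,-0.05,0.91,-0.14,1],[0.38,0.18,0.48,0.01,0.91,-0.19,1],[0.38,0.18,0.48,0.08,0.89,-0.24,1],[0.38,0.18,0.48,0.14,0.87,-0.28,1],[0.38,0.18,0.48,0.21,0.84,-0.32,1],[0.38,0.18,0.48,0.27,0.81,-0.36,1],[0.38,0.18,0.48,0.34,0.77,-0.39,1],[0.38,0.18,0.48,0.4,0.72,-0.42,1],[0.38,0.18,0.48,0.45,0.67,-0.45,1],[0.38,0.18,0.48,0.51,0.62,-0.47,1],[0.38,0.18,0.48,0.56,0.56,-0.49,1],[0.38,0.18,0.48,0.61,0.49,-0.5,1],[0.38,0.18,0.48,0.65,0.42,-0.51,1],[0.38,0.18,0.48,0.69,0.35,-0.51,1],[0,0,0,0,0,0,1]]]}}

```text
t: 22.78
eef_pos: [0.4395, -0.0398, 0.4171]
ee_rot: [-2.509, 0.29, -1.198]
force: [0.1, 0.3, 0.4]
width: 0.0874
```

Run:
```python
from k import *
chain([tgt(20,.07,oo=o2,g0=.022)])
m=arm.camera_model("wrist");im,d=arm.grab_frame("wrist");cv2.imwrite("pics/w9.png",im[:,:,::-1])
print(arm.landmark_of("wrist","filter_handle")[:1])
```

```text
[ 0.448 -0.031  0.318] q [ 0.08 -0.01 -0.5  -0.72 -0.64  0.71] step [0.005 0.014 0.009 0.018 0.015 0.025] m 0.52
   turn [ 0.03 -0.   -0.08] shift start [0.93 1.94 3.36] end [0.91 1.96 3.35]
[{'point': [135.9, 373.4], 'conf': 0.93}]
```

View pics/w9.png

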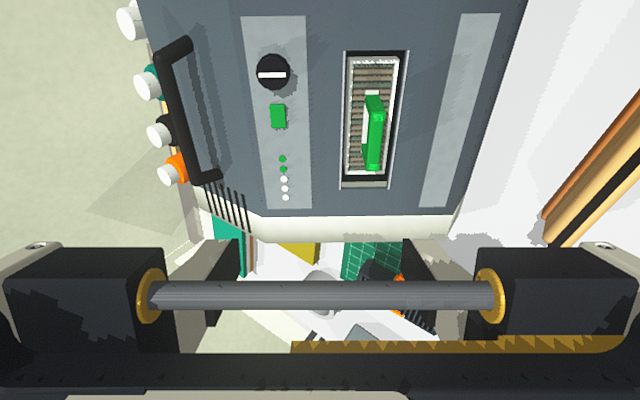

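Call:
{"method": "carry_out", "body": {"targets": [[[0.03,0,-0.08,0,0,0,1],[0,0,0,0.23,0.49,0.84,1],[0,0,0,0.23,0.49,0.84,1],[0,0,0,0.23,0.49,0.84,1],[0,0,0,0.23,0.49,0.84,1],[0,0,0,0,0,0,1],[0,0,0,0,0,0,1]]]}}

```text
t: 23.75
eef_pos: [0.4489, -0.0299, 0.3182]
ee_rot: [-2.502, 0.283, -1.185]
force: [0.5, -0.0, 0.2]
width: 0.0878
```

Run:
```python
from k import *
chain([tgt(20,.07,oo=o2,g0=.022)])
m=arm.camera_model("wrist");im,d=arm.grab_frame("wrist");cv2.imwrite("pics/w10.png",im[:,:,::-1])
P=cloud("wrist",d,m);Lc=(P-o2)@F
hsv=cv2.cvtColor(im,cv2.COLOR_RGB2HSV);g=(hsv[...,0]>45)&(hsv[...,0]<75)&(hsv[...,1]>150)&(np.abs(Lc[...,0])<.03)&(np.abs(Lc[...,1])<.05)&(d>0)
A=Lc[g];t=A[A[:,2]>.022];print(g.sum(),np.percentile(A,[1,50,99],0).round(4).tolist());print(len(t),np.percentile(t,[1,50,99],0).round(4).tolist(),cv2.minAreaRect(t[:,:2].astype(np.float32)))
r=arm.landmark_of("wrist","filter_handle")[0];print(r)
w=px("wrist",r['point'],d,m);print((w-o2)@F)
s=(d>0)&(np.abs(Lc[...,2])<.01)&(np.abs(Lc[...,0])<.065)&(np.abs(Lc[...,0])>.04)&(np.abs(Lc[...,1])<.08);print("panel h",np.median(Lc[s][:,2]))
K=m['camera_matrix'];T=np.linalg.inv(m['world_from_camera'])
for p in [(.006,-.029,.029),(.006,.029,.029),(-.006,-.029,.029),(-.006,.029,.029),(.0245,.0695,0),(-.0245,-.0695,0),(.0245,-.0695,0),(-.0245,.0695,0)]:
  w=T@np.r_[o2+F@np.array(p),1];x=K@(w[:3]/w[2]);cv2.circle(im,(int(round(x[0])),int(round(x[1]))),1,(255,0,255),-1)
cv2.imwrite("pics/w10o.png",cv2.resize(im[20:290,200:440,::-1],None,fx=3,fy=2.2,interpolation=cv2.INTER_NEAREST))
```

```text
[ 0.448 -0.031  0.318] q [ 0.08 -0.01 -0.5  -0.72 -0.64  0.71] step [0. 0. 0. 0. 0. 0.] m 0.52
   turn [0.01 0.01 0.02] shift start [ 0.02  0.05 -0.04] end [ 0.02  0.05 -0.04]
1819 [[-0.0066, -0.0283, -0.0088], [-0.0008, -0.0134, 0.0287], [0.0049, 0.0295, 0.0302]]
1404 [[-0.0066, -0.0281, 0.023], [-0.0009, -0.0051, 0.0289], [0.0048, 0.0293, 0.0302]] ((-0.0009329719468951225, 0.001006539911031723), (0.011716499924659729, 0.05877206474542618), 0.055119212716817856)
{'point': [186.8, 323.5], 'conf': 0.74}
[-0.00121301 -0.00520979  0.02888383]
panel h 0.00017718103741272894
```

View pics/w10o.png

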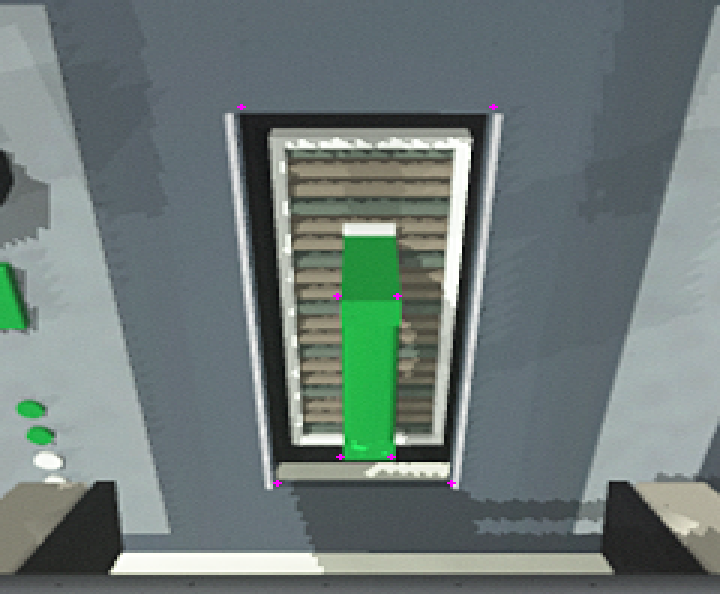

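```bash
cat >> k.py <<'E'
o3=o2+F@np.array([-.0009,.001,0])
E
python3 - <<'E'
from k import *
chain([tgt(20,0,oo=o3,g0=.024)])
E
```

```text
[ 0.485 -0.023  0.262] q [ 0.05  0.14 -0.46 -0.85 -0.58  0.88] step [0.003 0.012 0.004 0.011 0.006 0.014] m 0.52
   turn [0.01 0.01 0.02] shift start [0.92 0.09 2.54] end [0.92 0.09 2.54]
```

Call:
{"method": "carry_out", "body": {"targets": [[[0.01,0.01,0.02,0.15,0.09,0.42,1],[0,0,0,0.15,0,0.42,1],[0,0,0,0.15,0,0.42,1],[0,0,0,0.15,0,0.42,1],[0,0,0,0.16,0,0.43,1],[0,0,0,0.16,0,0.43,1],[0,0,0,0,0,0,1],[0,0,0,0,0,0,1]]]}}

```text
t: 24.85
eef_pos: [0.4846, -0.0236, 0.2608]
ee_rot: [-2.502, 0.285, -1.19]
force: [-1.0, 0.0, 0.6]
width: 0.0879
```

Run:
```python
from k import *
s=arm.get_state();print(s['force'])
chain([tgt(20,0,oo=o3,g0=.024)],2)
im,d=arm.grab_frame("wrist");cv2.imwrite("pics/w11.png",im[:,:,::-1])
```

```text
[-0.96800918  0.0335117   0.60856635]
[ 0.485 -0.023  0.262] q [ 0.05  0.14 -0.46 -0.85 -0.58  0.88] step [0.    0.001 0.001 0.001 0.    0.   ] m 0.56
   turn [ 0.01 -0.   -0.01] shift start [-0.01 -0.04 -0.02] end [-0.01 -0.04 -0.02]
```

View pics/w11.png

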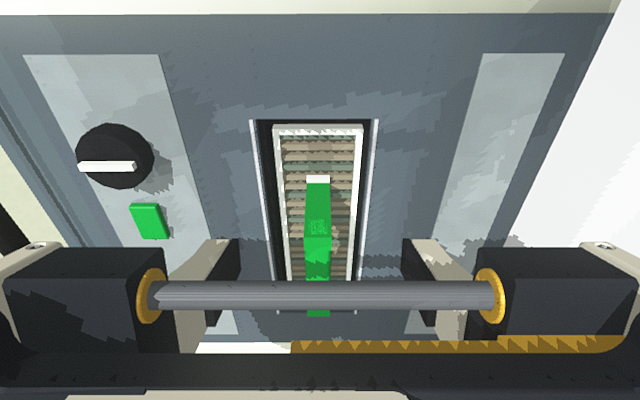

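Call:
{"method": "carry_out", "body": {"targets": [[[0,0,0,0,-0.04,0,-0.3],[0,0,0,0,0,0,-0.5],[0,0,0,0,0,0,-0.6],[0,0,0,0,0,0,-0.7],[0,0,0,0,0,0,-1],[0,0,0,0,0,0,-1],[0,0,0,0,0,0,-1],[0,0,0,0,0,0,-1],[0,0,0,0,0,0,-1],[0,0,0,0,0,0,-1]]], "squeeze": 40}}

```text
t: 26.15
eef_pos: [0.4855, -0.0234, 0.2614]
ee_rot: [-2.502, 0.284, -1.19]
force: [0.3, 0.0, -0.9]
width: 0.0114
```

Run:
```python
from k import *
s=arm.get_state();print(s['width'],s['force']@F,s['moment'])
chain([tgt(20,0,oo=o3,g0=.024),tgt(20,.06,oo=o3,g0=.024)],2)
```

```text
0.011402045464053753 [-0.25216518 -0.02068529 -0.92452887] [-1.4215508   1.51298956 -0.06988837]
[ 0.485 -0.023  0.262] q [ 0.05  0.14 -0.46 -0.85 -0.58  0.88] step [0.    0.001 0.    0.    0.    0.001] m 0.56
   turn [ 0.   -0.   -0.01] shift start [-0.01  0.01 -0.02] end [-0.01  0.01 -0.02]
[ 0.451 -0.029  0.311] q [ 0.07  0.   -0.5  -0.74 -0.63  0.73] step [0.015 0.067 0.021 0.055 0.027 0.076] m 0.52
   turn [0. 0. 0.] shift start [-0.82  0.   -2.26] end [-0.82  0.   -2.26]
```

Call:
{"method": "carry_out", "body": {"targets": [[[0,0,0,-0.05,0,-0.14,-1],[0,0,0,-0.1,0,-0.28,-1],[0,0,0,-0.1,0,-0.28,-1],[0,0,0,-0.1,0,-0.28,-1],[0,0,0,-0.1,0,-0.28,-1],[0,0,0,-0.1,0,-0.28,-1],[0,0,0,-0.1,0,-0.28,-1],[0,0,0,-0.1,0,-0.28,-1],[0,0,0,-0.1,0,-0.28,-1],[0,0,0,0,0,0,-1]]]}}

```text
t: 27.4
eef_pos: [0.4497, -0.0301, 0.3138]
ee_rot: [-2.501, 0.284, -1.189]
force: [-0.1, -0.4, -2.1]
width: 0.0115
```

Run:
```python
from k import *
s=arm.get_state();print(s['width'],s['force']@F,s['moment'])
h=((s['eef_pos']-tgt(20,0,oo=o3,g0=.024)[0])@F);print(h)
im,d=arm.grab_frame("wrist");cv2.imwrite("pics/w12.png",im[:,:,::-1])
RT=R.from_euler('xyz',s['ee_rot']).as_matrix()
of=o3-n*.043+n*h[2]   # filter origin assumed
Prel=F.T@(s['eef_pos']-of);Rrel=F.T@RT;np.savez("rel2.npz",Prel=Prel,Rrel=Rrel);print("Prel",Prel)
for y in (-np.pi/2,np.pi/2,0,np.pi,-.3,.3,-.6):
  for up in(.0,.1,.2):
    P1,R1=place(tray,trayyaw+y,.004+up,Prel,Rrel)
    for q in ik(P1,R1,25):print(round(y,2),up,P1.round(3),q.round(2),margin(q).round(2))
```

```text
0.011522521089705537 [-1.3049008  -0.42432001 -1.59871741] [-1.62476296  1.93869079 -0.01233152]
[ 0.00030596 -0.0004314   0.06314259]
Prel [ 0.00030596 -0.05491521  0.21669303]
-1.57 0.0 [ 0.418 -0.371  0.221] [-0.43  0.3  -0.49 -0.26 -0.46 -1.01] 0.46
-1.57 0.1 [ 0.418 -0.371  0.321] [-0.42  0.17 -0.41 -0.18 -0.67 -1.11] 0.61
-1.57 0.2 [ 0.418 -0.371  0.421] [-0.42  0.07 -0.29 -0.15 -0.88 -1.16] 0.73
1.57 0.0 [ 0.528 -0.379  0.221] [-0.3   0.57 -0.15  0.08 -1.19  1.74] 0.87
1.57 0.1 [ 0.528 -0.379  0.321] [-0.3   0.48 -0.06  0.07 -1.38  1.76] 0.96
1.57 0.2 [ 0.528 -0.379  0.421] [-0.3   0.41  0.07  0.07 -1.57  1.77] 1.09
0 0.0 [ 0.469 -0.43   0.221] [-0.55  0.53 -0.06 -0.34 -1.17  0.63] 0.96
0 0.1 [ 0.469 -0.43   0.321] [-0.55  0.43  0.03 -0.32 -1.34  0.56] 1.05
0 0.2 [ 0.469 -0.43   0.421] [-0.55  0.36  0.15 -0.31 -1.53  0.5 ] 1.1
3.14 0.0 [ 0.477 -0.32   0.221] [-0.21  0.35 -0.76  0.72 -0.54  2.63] 0.26
3.14 0.1 [ 0.477 -0.32   0.321] [-0.17  0.23 -0.59  0.5  -0.79  2.86] 0.17
3.14 0.2 [ 0.477 -0.32   0.421] [-0.15  0.14 -0.43  0.41 -1.02  2.98] 0.05
-0.3 0.0 [ 0.453 -0.426  0.221] [-0.58  0.49 -0.11 -0.39 -1.07  0.39] 0.91
-0.3 0.1 [ 0.453 -0.426  0.321] [-0.57  0.39 -0.03 -0.36 -1.25  0.32] 0.99
-0.3 0.2 [ 0.453 -0.426  0.421] [-0.57  0.31  0.1  -0.35 -1.43  0.25] 1.12
0.3 0.0 [ 0.485 -0.429  0.221] [-0.52  0.56 -0.02 -0.27 -1.24  0.85] 1.0
0.3 0.1 [ 0.485 -0.429  0.321] [-0.51  0.47  0.07 -0.26 -1.41  0.8 ] 1.09
0.3 0.2 [ 0.485 -0.429  0.421] [-0.51  0.4   0.19 -0.26 -1.6   0.75] 1.06
-0.6 0.0 [ 0.438 -0.418  0.221] [-0.58  0.44 -0.18 -0.43 -0.96  0.15] 0.84
-0.6 0.1 [ 0.438 -0.418  0.321] [-0.58  0.33 -0.1  -0.38 -1.13  0.05] 0.92
-0.6 0.2 [ 0.438 -0.418  0.421] [-0.58  0.26  0.02 -0.36 -1.31 -0.02] 1.04
```

View pics/w12.png

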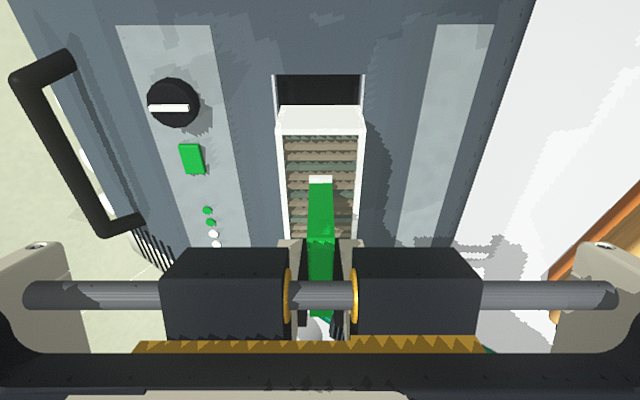

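Run:
```python
from k import *
z=np.load("rel2.npz");Prel,Rrel=z['Prel'],z['Rrel']
s=arm.get_state();RT=R.from_euler('xyz',s['ee_rot']).as_matrix()
A=s['eef_pos']+np.array([-.01,0,.13])
C=place(tray,trayyaw,.004+.2,Prel,Rrel);D=place(tray,trayyaw,.004+.03,Prel,Rrel)
chain([(A,RT),C,D])
```

```text
[ 0.44  -0.03   0.443] q [ 0.15 -0.18 -0.4  -0.51 -0.81  0.39] step [0.009 0.018 0.012 0.024 0.018 0.035] m 0.52
   turn [0. 0. 0.] shift start [-1.6  -2.66 -4.19] end [-1.6  -2.66 -4.19]
[ 0.469 -0.43   0.421] q [-0.55  0.36  0.15 -0.31 -1.53  0.5 ] step [0.1   0.051 0.059 0.03  0.088 0.052] m 0.62
   turn [-3.46  0.58  3.21] shift start [14.91  1.89 -5.65] end [15.18 -2.55 -4.55]
[ 0.469 -0.43   0.251] q [-0.55  0.5  -0.03 -0.33 -1.22  0.61] step [0.    0.014 0.02  0.003 0.027 0.009] m 0.99
   turn [0. 0. 0.] shift start [ 2.32 -0.    6.39] end [ 2.32 -0.    6.39]
```

Call:
{"method": "carry_out", "body": {"targets": [[[0,0,0,-0.26,-0.44,-0.7,-1],[0,0,0,-0.26,-0.44,-0.7,-1],[0,0,0,-0.26,-0.44,-0.7,-1],[0,0,0,-0.26,-0.44,-0.7,-1],[0,0,0,-0.26,-0.44,-0.7,-1],[0,0,0,-0.26,-0.44,-0.7,-1],[0,0,0,0,0,0,-1],[0,0,0,0,0,0,-1]]]}}

```text
t: 28.45
eef_pos: [0.4397, -0.031, 0.4418]
ee_rot: [-2.504, 0.285, -1.19]
force: [0.7, -0.1, -2.1]
width: 0.0119
```

Run:
```python
from k import *
z=np.load("rel2.npz");Prel,Rrel=z['Prel'],z['Rrel']
s=arm.get_state();print(s['t'],s['width'],s['force'])
C=place(tray,trayyaw,.004+.2,Prel,Rrel)
chain([C]);rowsfor(*C,18)
im,d=arm.grab_frame("wrist");cv2.imwrite("pics/w13.png",im[:,:,::-1])
```

```text
28.45 0.011855737617038313 [ 0.70142251 -0.0569498  -2.06414671]
[ 0.469 -0.43   0.421] q [-0.55  0.36  0.15 -0.31 -1.53  0.5 ] step [0.099 0.051 0.059 0.03  0.088 0.05 ] m 0.62
   turn [-3.45  0.58  3.2 ] shift start [14.85  1.83 -5.69] end [15.12 -2.55 -4.6 ]
turn/row [-0.191  0.032  0.178]
[0.83, 0.1, -0.31]
[0.83, 0.08, -0.31]
[0.83, 0.07, -0.3]
[0.84, 0.06, -0.3]
[0.84, 0.05, -0.29]
[0.84, 0.03, -0.29]
[0.84, 0.02, -0.28]
[0.85, 0.01, -0.28]
[0.85, -0.01, -0.27]
[0.85, -0.02, -0.27]
[0.85, -0.04, -0.27]
[0.85, -0.05, -0.26]
[0.85, -0.06, -0.26]
[0.85, -0.08, -0.26]
[0.85, -0.09, -0.26]
[0.85, -0.11, -0.26]
[0.84, -0.12, -0.26]
[0.84, -0.13, -0.26]
```

View pics/w13.png

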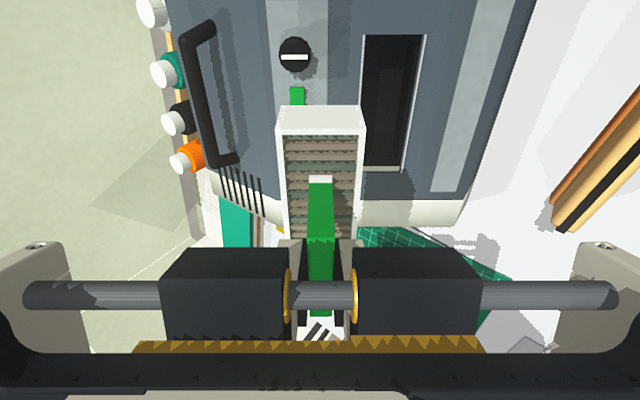

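Call:
{"method": "carry_out", "body": {"targets": [[[-0.19,0.03,0.18,0.83,0.1,-0.31,-1],[-0.19,0.03,0.18,0.83,0.08,-0.31,-1],[-0.19,0.03,0.18,0.83,0.07,-0.3,-1],[-0.19,0.03,0.18,0.84,0.06,-0.3,-1],[-0.19,0.03,0.18,0.84,0.05,-0.29,-1],[-0.19,0.03,0.18,0.84,0.03,-0.29,-1],[-0.19,0.03,0.18,0.84,0.02,-0.28,-1],[-0.19,0.03,0.18,0.85,0.01,-0.28,-1],[-0.19,0.03,0.18,0.85,-0.01,-0.27,-1],[-0.19,0.03,0.18,0.85,-0.02,-0.27,-1],[-0.19,0.03,0.18,0.85,-0.04,-0.27,-1],[-0.19,0.03,0.18,0.85,-0.05,-0.26,-1],[-0.19,0.03,0.18,0.85,-0.06,-0.26,-1],[-0.19,0.03,0.18,0.85,-0.08,-0.26,-1],[-0.19,0.03,0.18,0.85,-0.09,-0.26,-1],[-0.19,0.03,0.18,0.85,-0.11,-0.26,-1],[-0.19,0.03,0.18,0.84,-0.12,-0.26,-1],[-0.19,0.03,0.18,0.84,-0.13,-0.26,-1],[0,0,0,0,0,0,-1],[0,0,0,0,0,0,-1]]]}}

```text
t: 31.0
eef_pos: [0.4709, -0.4305, 0.4204]
ee_rot: [-3.14, 0.357, -1.663]
force: [0.5, 0.5, -1.6]
width: 0.0116
```

```bash
cat > c2.py <<'E'
from k import *
z=np.load("rel2.npz");Prel,Rrel=z['Prel'],z['Rrel']
s=arm.get_state();print(s['t'],s['width'],s['force'],s['moment'])
E
python3 - <<'E'
from c2 import *
chain([place(tray,trayyaw,.004+h,Prel,Rrel) for h in(.2,.06)])
im,d=arm.grab_frame("top");cv2.imwrite("pics/t2.png",im[:,:,::-1])
im,d=arm.grab_frame("wrist");cv2.imwrite("pics/w14.png",im[:,:,::-1])
E
```

```text
31.0 0.011610728896945095 [ 0.46424448  0.49109282 -1.63017332] [-1.30665223  0.25358509 -0.01715266]
[ 0.469 -0.43   0.421] q [-0.55  0.36  0.15 -0.31 -1.53  0.5 ] step [0.    0.    0.001 0.001 0.    0.   ] m 1.09
   turn [-0.02  0.06 -0.03] shift start [-0.02  0.1  -0.  ] end [-0.03  0.1  -0.  ]
[ 0.469 -0.43   0.281] q [-0.55  0.47 -0.01 -0.33 -1.27  0.59] step [0.    0.011 0.017 0.002 0.022 0.007] m 1.01
   turn [0. 0. 0.] shift start [ 1.91 -0.    5.26] end [ 1.91 -0.    5.26]
```

View pics/w14.png

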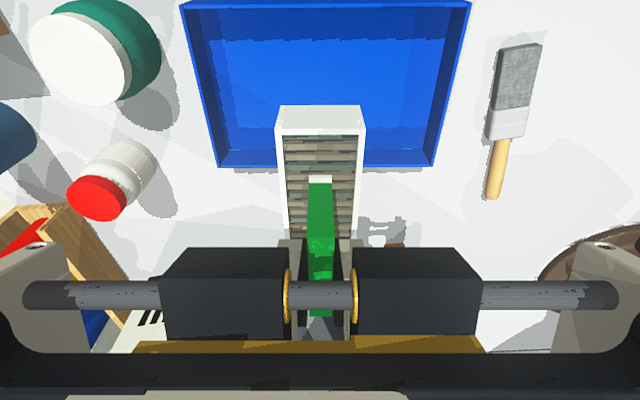

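View pics/t2.png

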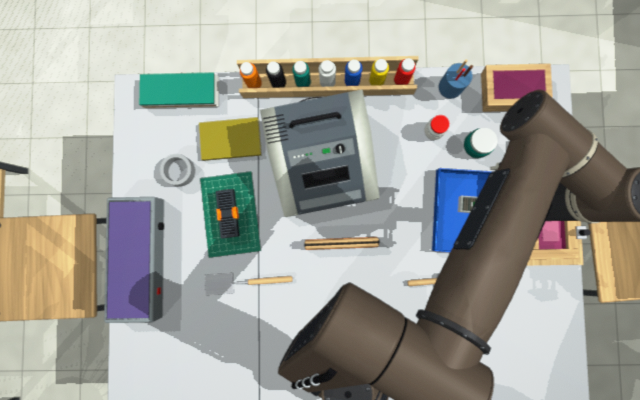

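Call:
{"method": "carry_out", "body": {"targets": [[[-0.02,0.06,-0.03,0,0.1,0,-1],[0,0,0,0.24,0,0.66,-1],[0,0,0,0.24,0,0.66,-1],[0,0,0,0.24,0,0.66,-1],[0,0,0,0.24,0,0.66,-1],[0,0,0,0.24,0,0.66,-1],[0,0,0,0.24,0,0.66,-1],[0,0,0,0.24,0,0.66,-1],[0,0,0,0.24,0,0.66,-1],[0,0,0,0,0,0,-1],[0,0,0,0,0,0,-1]]]}}

```text
t: 32.48
eef_pos: [0.4686, -0.4304, 0.2807]
ee_rot: [-3.141, 0.347, -1.658]
force: [0.6, 0.1, -1.1]
width: 0.0119
```

Run:
```python
from c2 import *
chain([place(tray,trayyaw,.004+h,Prel,Rrel) for h in(.06,.008)])
im,d=arm.grab_frame("wrist");cv2.imwrite("pics/w15.png",im[:,:,::-1])
```

```text
32.475 0.011922532585340422 [ 0.64340177  0.14672716 -1.12652047] [-1.26031422  0.19267503 -0.05313857]
[ 0.469 -0.43   0.281] q [-0.55  0.47 -0.01 -0.33 -1.27  0.59] step [0. 0. 0. 0. 0. 0.] m 1.01
   turn [-0.01 -0.01  0.01] shift start [-0.02  0.01  0.01] end [-0.02  0.01  0.01]
[ 0.469 -0.43   0.229] q [-0.55  0.52 -0.05 -0.34 -1.18  0.62] step [0.    0.005 0.004 0.001 0.008 0.003] m 0.97
   turn [0. 0. 0.] shift start [ 0.71 -0.    1.95] end [ 0.71 -0.    1.95]
```

View pics/w15.png

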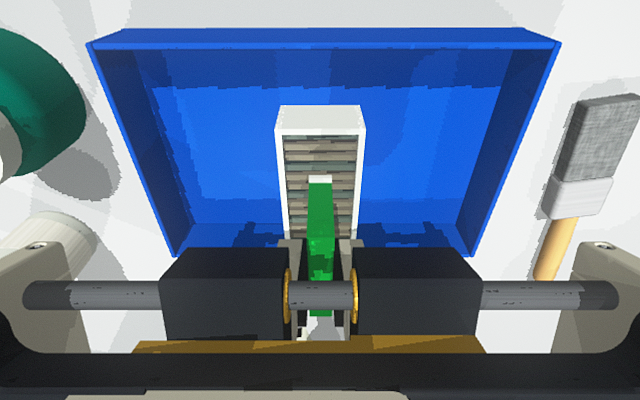

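Call:
{"method": "carry_out", "body": {"targets": [[[0,0,0,0.14,0,0.39,-1],[0,0,0,0.14,0,0.39,-1],[0,0,0,0.14,0,0.39,-1],[0,0,0,0.14,0,0.39,-1],[0,0,0,0.14,0,0.39,-1],[0,0,0,0,0,0,-1],[0,0,0,0,0,0,-1]]]}}

```text
t: 33.4
eef_pos: [0.4685, -0.4302, 0.2286]
ee_rot: [-3.141, 0.348, -1.658]
force: [0.2, 0.0, -1.1]
width: 0.0115
```

Run:
```python
from c2 import *
chain([place(tray,trayyaw,.004+h,Prel,Rrel) for h in(.0,)],2)
```

```text
33.4 0.01150278777611683 [ 0.17719502  0.03483006 -1.11940187] [-1.27436518  0.18228765  0.03344285]
[ 0.469 -0.43   0.221] q [-0.55  0.53 -0.06 -0.34 -1.17  0.63] step [0.    0.004 0.003 0.001 0.006 0.002] m 0.96
   turn [-0.   -0.01  0.  ] shift start [0.09 0.   0.3 ] end [0.09 0.   0.3 ]
```

Call:
{"method": "carry_out", "body": {"targets": [[[0,0,0,0.02,0,0.055,-1],[0,0,0,0.02,0,0.055,-1],[0,0,0,0.02,0,0.055,-1],[0,0,0,0.01,0,0.03,-1],[0,0,0,0,0,0,-1]]]}}

```text
t: 34.02
eef_pos: [0.4684, -0.43, 0.2232]
ee_rot: [-3.141, 0.348, -1.658]
force: [0.9, -0.2, -0.9]
width: 0.0119
```

Run:
```python
from c2 import *
chain([place(tray,trayyaw,.004+h,Prel,Rrel) for h in(.0,)],2)
```

```text
34.025 0.01190469518061485 [ 0.85492119 -0.17242144 -0.89980237] [-1.29015957  0.19227052  0.00977763]
[ 0.469 -0.43   0.221] q [-0.55  0.53 -0.06 -0.34 -1.17  0.63] step [0.    0.001 0.001 0.001 0.002 0.001] m 0.96
   turn [-0.   -0.01  0.  ] shift start [ 0.02 -0.    0.1 ] end [ 0.02 -0.    0.1 ]
```

Call:
{"method": "carry_out", "body": {"targets": [[[0,0,0,0.013,0,0.038,-1],[0,0,0,0.013,0,0.038,-1],[0,0,0,0,0,0,-1]]]}}

```text
t: 34.4
eef_pos: [0.4684, -0.4299, 0.2212]
ee_rot: [-3.141, 0.348, -1.658]
force: [-0.6, 0.8, -1.3]
width: 0.0115
```

```bash
python3 c2.py
```

```text
34.4 0.011455538481327734 [-0.59133398  0.8263716  -1.2717186 ] [-1.28081827  0.1876592  -0.044051  ]
```

Call:
{"method": "carry_out", "body": {"targets": [[[0,0,0,0.013,0,0.038,-1],[0,0,0,0,0,0,-1]]]}}

```text
t: 34.65
eef_pos: [0.4686, -0.43, 0.2207]
ee_rot: [-3.141, 0.348, -1.658]
force: [-0.4, 0.8, 2.4]
width: 0.0119
```

```bash
python3 c2.py
```

```text
34.65 0.011902518253347682 [-0.42971013  0.76777114  2.384517  ] [-0.67439463  0.12824632 -0.02201901]
```

Call:
{"method": "carry_out", "body": {"targets": [[[0,0,0,0.003,0,0.01,-1],[0,0,0,0,0,0,-0.7],[0,0,0,0,0,0,-0.6],[0,0,0,0,0,0,-0.5],[0,0,0,0,0,0,-0.3],[0,0,0,0,0,0,0],[0,0,0,0,0,0,0],[0,0,0,0,0,0,0]]], "squeeze": 20}}

```text
t: 35.65
eef_pos: [0.4684, -0.4299, 0.22]
ee_rot: [-3.141, 0.348, -1.658]
force: [0.0, 0.2, -0.3]
width: 0.043
```

```bash
python3 c2.py
python3 - <<'E'
from k import *
im,d=arm.grab_frame("wrist");cv2.imwrite("pics/w16.png",im[:,:,::-1])
E
```

```text
35.65 0.04298694916394248 [ 0.03635072  0.23664778 -0.25081465] [-1.11444699  0.19241039 -0.02528686]
```

View pics/w16.png

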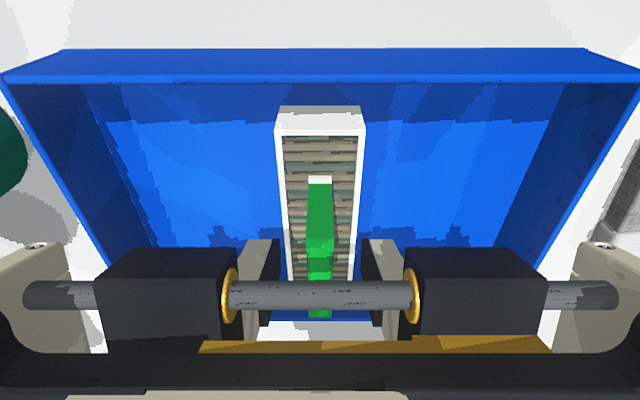

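Filter stands upright, clear between the pads. Retreat straight up.

Call:
{"method": "carry_out", "body": {"targets": [[[0,0,0,-0.17,0,-0.47,0],[0,0,0,-0.25,0,-0.7,0],[0,0,0,-0.34,0,-0.94,0],[0,0,0,-0.34,0,-0.94,0],[0,0,0,-0.34,0,-0.94,0],[0,0,0,-0.34,0,-0.94,0],[0,0,0,-0.34,0,-0.94,0],[0,0,0,-0.34,0,-0.94,0],[0,0,0,0,0,0,0],[0,0,0,0,0,0,0],[0,0,0,0,0,0,0]]]}}

```text
t: 37.08
eef_pos: [0.4682, -0.43, 0.4006]
ee_rot: [3.141, 0.348, -1.659]
force: [-0.0, -0.3, -0.4]
width: 0.0436
```

Run:
```python
from k import *
s=arm.get_state();print(s['t'],s['qd'].round(3),s['force'])
m=arm.camera_model("wrist");im,d=arm.grab_frame("wrist");cv2.imwrite("pics/w17.png",im[:,:,::-1])
P=cloud("wrist",d,m);hsv=cv2.cvtColor(im,cv2.COLOR_RGB2HSV);g=(hsv[...,0]>45)&(hsv[...,0]<75)&(hsv[...,1]>150)&(d>0)&(np.abs(P[...,1]+.375)<.06)
A=P[g];print("handle",np.percentile(A,[1,50,99],0).round(3).tolist())
im,d=arm.grab_frame("side");cv2.imwrite("pics/s5.png",im[:,:,::-1])
im,d=arm.grab_frame("top");cv2.imwrite("pics/t3.png",im[:,:,::-1])
for nme,x in(("side",0),("top",0)):
    for q in("cover","filter","squeegee"): print(nme,q,arm.landmark_of(nme,q)[:1])
```

```text
37.075 [-0.001  0.006 -0.     0.002 -0.    -0.001] [-0.02412285 -0.31096245 -0.4025661 ]
handle [[0.465, -0.405, 0.034], [0.472, -0.385, 0.076], [0.48, -0.347, 0.078]]
side cover [{'point': [279.9, 298.5], 'conf': 0.74}]
side filter [{'point': [172.3, 331.7], 'conf': 0.44}]
side squeegee [{'point': [223.1, 343.6], 'conf': 0.56}]
top cover [{'point': [210.5, 225.5], 'conf': 0.74}]
top filter [{'point': [214.4, 457.9], 'conf': 0.64}]
top squeegee []
```

View pics/w17.png

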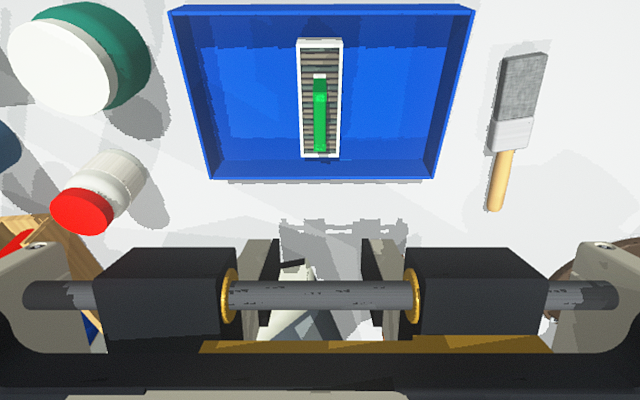

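View pics/s5.png

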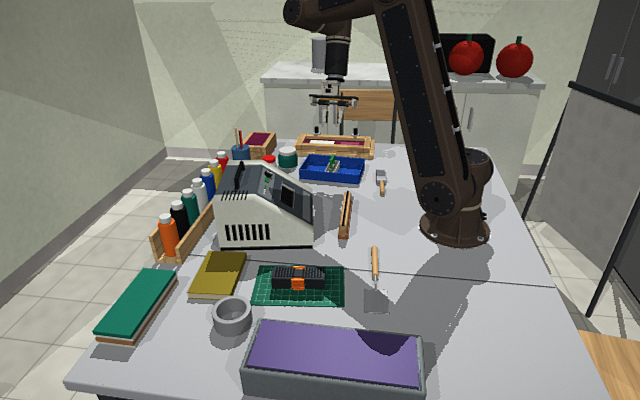

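View pics/t3.png

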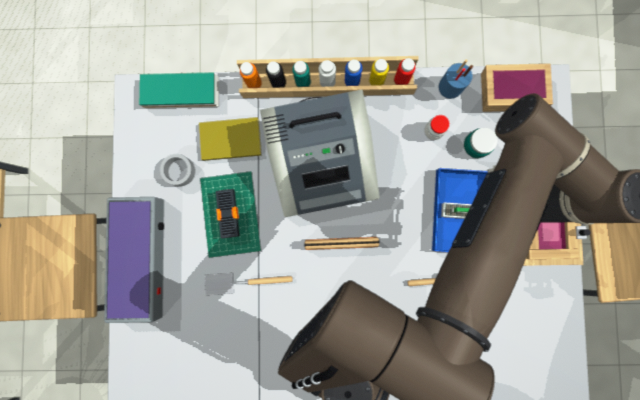

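The wrist view shows the filter upright in the tray around (98, 320), with blue floor on all sides. Its handle top reads about 77 mm, against an expected 4 + 72 = 76 mm. The top view shows the cover on the mat at (212, 228), and the bystanders look where they were.

```bash
python3 -c "
from station import arm
print(arm.job_done())"
```

```text
the job is handed in; nothing more can be done
None
```

The job is done and handed in at about 37.5 s. The cover lies louvres up on the green mat, and the filter stands handle up on the floor of the blue tray.

- **Approach:** A head-on approach to the sloping panel was out of the arm's joint range. I tilted the tool 20° about the jaw axis and still pulled both parts straight out of the panel.
- **Cover:** With both tabs squeezed, the gripper read about 45 mm; fully squeezed should be 46 mm. The cover came away with almost no force. I lowered it until it touched the mat at about 11 N, then opened the jaws and backed off.
- **Filter:** I gripped the handle (about 11.5 mm read, 12 mm nominal), pulled it 63 mm straight out and lowered it until it touched the tray floor at about 3 N. After release the handle top measured about 77 mm, against 76 mm expected for a filter standing on the floor.
- **Last pictures:** The cover is inside the mat outline and the filter is upright with clear floor all round. The gripper is well clear and the visible bystanders look unmoved.
- **Not confirmed:**
  - The network did not find the squeegee in the last top picture, though it shows there in its old place and was found in the side view.
  - The network's confidence for the filter in the last side view was only 0.44.
  - Nothing reports the tab travel directly, so "fully squeezed" rests on the jaw width and the free pull.

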